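# Lay the cutting dies out on the board offcuts

### The arm

A 7-joint arm with a two-finger parallel gripper is mounted at the origin on the work surface. World frame = base frame: x ahead of the robot, y to its left, z up, the work surface at z = 0. Lengths are in m, angles in rad, forces in N, time in s.
With the tool pointing down it reaches from about 0.425 to 0.95 m from the base axis. Payload 4.7 kg.
Tool frame: the origin (TCP) lies midway between the tips of the shut fingers; the grasp point (between the pads) lies 19 mm behind it; z points along the fingers, y is the direction in which the jaws open and shut (so a half turn about z gives the same grasp; the last joint's range is limited). The gripper opens to 85 mm and grips with 20 to 120 N. Pads are 22 mm wide; open, the fingers measure 114 mm over their backs; the gripper's body (76 mm by 85 mm) begins 54 mm behind the grasp point. The pads swing forward as they close: fully open they stand 13 mm farther back than shut.
Start: joints at [-1.355, 0.469, -0.049, 1.532, 0.024, 1.141, -0.082], TCP at [0.164, 0.655, 0.231] pointing down, gripper open.
Joint ranges: [-2.59, 2.59], [-0.33, 1.99], [-1.39, 1.29], [0.1, 2.45], [-1.04, 4.18], [0.21, 1.99], [-2.66, 2.66]. Speed limits (rad/s): [2.57, 2.57, 3.14, 3.14, 3.14, 3.14, 3.14].

### API

Orientations are given as a rotation vector (axis times angle).
In Python, from plant import arm gives the robot as it stands.
- The arm moves only by the tool step_arm, never from a script. Its argument "moves" is a list of rows, each a list of 7 numbers: the turn, a rotation vector about the tool's x, y, z in degrees, then the shift along the tool's x, y, z in m, then the closure in counts, from 0 (fully open) to 255 (shut). In form: [[rx, ry, rz, tx, ty, tz, jaw], ...]. A call has 1 to 10 rows; each row is the pose to reach, as a shift and turn from the pose commanded when the call began, along the tool's axes at that moment; what a row does not reach only later rows make up. A row lasts 1/12 s, in which the tool goes at most 41.7 mm and 7.16 degrees, less where a joint would pass 70% of its speed; a pose out of reach is approached as far as the arm can. A call with a gripper value outside its range is refused whole. The fingers move at their own pace and stop on an object; the grip force is fixed at half the most. Time passes only in rows, so rows that repeat a pose let the fingers close. It gives the time, the measured TCP pose, the force and the opening at its end, in the units of the state.
- arm.get_obs(): the state, without advancing time (a new reading comes with each control period).
- arm.read_camera(name): name is "scene" or "top" or "wrist"; returns the picture (420x560x3 uint8, red, green, blue); there is no depth.
- arm.camera_model(name): a dict with "fovy" (degrees; the focal length in pixels is half the picture's height over the tangent of half this angle, whatever the lens; pixels are square), "cx", "cy" (the principal point, pixels), "R" (3x3) and "t" (3): a world point X has camera coordinates R X + t; the wrist camera has in their place "mount" (4x4, takes a point from camera to tool coordinates, whose origin is the TCP and whose axes are the flange's). Camera axes: x right, y down, z forward; pixel columns grow to the right and rows downward; lengths in m; the calibration is good to about 2 mm. A picture is of the moment at which its call begins: read the wrist's pose just before it. camera_model takes no time and is no camera call.
- arm.sign_off(): hands the job in, once; it reports no verdict.
Trained networks look in the newest picture that a camera, given by its name, has taken for a name from the list of things; names that differ only in an ending like _2 or _b are one class to them, and where a whole thing is asked for, a point or a joint stands for the part that bears it (a point fixed in the world has none). Each returns a list of dicts, best first, with "p" (0 to 1); they miss things now and then, are a little off and sometimes report something else, mostly with a low value. They report only what shows in the picture. A call takes as long as a camera call. They do not tell look-alikes from the thing itself.
- arm.recognise(camera, thing): "rect" ([left, top, width, height] in pixels, round what is visible of it).
- arm.outline_of(camera, thing): "region" (420x560 bool, what is visible of it) and "rect" ([left, top, width, height] in pixels, round what is visible of it).
The state is a dict: "clock": time; "joints": joint angles; "joint_vel": joint speeds; "joint_torque": joint torques, N m; "tcp_pos": TCP position; "eef_rot": TCP orientation; "ft_force": force on the tool from outside, world axes, zero at the start; "ft_torque": the same for the moment, N m; "gripper_width": opening from 0.0 (shut) to 1.0 (fully open).
Only numpy, scipy, OpenCV 4.12 (cv2) and the standard library are available. Lean on these libraries where they do the work, as an engineer would, in place of code of your own. Each camera call takes 0.05 s, during which the arm holds its last target.

### The job

Lay the four cutting dies flat on the grey board offcuts, ready to press: on the big one the rectangular panel die at the square end and the D-shaped flap die at the tapered end, its straight edge facing the panel die; the narrow tab die lengthwise on the strip between its two holes; the round die on the third, beside the window. Centre each die in its free space with even margins, the first three square to the board's edges. Leave the tape, scissors and pen where they are.

Things in the scene. Friction and masses are not known exactly. Their poses are not given: they have to be found in the camera images.
- panel_die: Panel cutting die: open outline of steel band 4 mm thick, 32 mm high, a rectangle with rounded corners, 75 mm (x) by 100 mm (y). Stands flat on the mat (mat top 3 mm above the table). Dark grip bar 10 mm wide (z 16 to 30 mm) along its x through the origin: pinch from above, closing along y, fingers inside the outline. Origin: middle of the bounding rectangle, underside.
- flap_die: Flap cutting die: open outline of steel band 4 mm thick, 32 mm high, D-shaped, 58 mm (x) by 100 mm (y): straight edge at x = -29 mm, crown of the curved side at x = +29 mm. Flat on the mat. Dark grip bar 10 mm wide (z 16 to 30 mm) along its x through the origin: pinch from above, closing along y, fingers inside the outline. Origin: middle of the bounding rectangle, underside.
- tab_die: Tab cutting die: open outline of steel band 4 mm thick, 32 mm high, narrow with two half-round ends, 44 mm (x) by 100 mm (y). Flat on the mat. Dark grip bar 10 mm wide (z 16 to 30 mm) along its x through the origin: pinch from above, closing along y, fingers inside the outline. Origin: middle of the bounding rectangle, underside.
- round_die: Round cutting die: open outline of steel band 4 mm thick, 32 mm high, 88 mm in diameter. Flat on the mat. Dark grip bar 10 mm wide (z 16 to 30 mm) along its x through the origin: pinch from above, closing along y, fingers inside the outline. Origin: middle of the bounding rectangle, underside.
- big_offcut: Big offcut of grey board, 181 mm (x) by 130 mm (y), no holes; -x end square, +x end tapered (both corners cut off 40 mm at 45 degrees). 3 mm thick, fixed, lying flat; its top is 6 mm above the table. Origin: centre of underside. With 15 mm end margins and 18 mm between them the panel die's origin is at x = -38 mm, the flap die's at +46.5 mm, y = 0, the dies' axes along the offcut's.
- strip_offcut: Long strip of grey board, 74 mm (x) by 226 mm (y), with two round holes of 40 mm diameter at y = +85 and -85 mm. 3 mm thick, fixed, lying flat; its top is 6 mm above the table. Origin: centre of underside. The free space between the holes is 130 mm long, centred on the origin.
- window_offcut: Third offcut of grey board, 118 mm (x) by 180 mm (y), with a rectangular window 86 mm (x) by 52 mm (y) centred at y = +54 mm. 3 mm thick, fixed, lying flat; its top is 6 mm above the table. Origin: centre of underside. The uncut part beside the window is 118 mm square (y -90 to +28 mm), its centre at y = -31 mm.
- tape_roll: Bystander: blue roll of tape lying flat, 72 mm in diameter, 25 mm high, on the mat among the dies. Loose. Origin: centre of its underside.
- scissors: Bystander: small thread scissors with black handles, about 125 mm long, 9 mm high, lying on the mat at one side of the offcuts. Loose. Origin: at the pivot, on the underside; blades to +y.
- marker_pen: Bystander: black marker pen with a yellow cap, 140 mm long, 13 mm thick, lying on the mat at one side of the offcuts. Loose. Origin: its middle, on the underside; along y.
There are look-alikes about, which are no part of the job. What is shaped like the tab_die but pink or yellow is not meant. What is shaped like the round_die but yellow is not meant.

How it is judged:
By the outcome, as a careful person would: the job done as asked, in the order asked, and still so for the second after the job is handed in, with the robot touching nothing.
It also fails if it takes over 99 s, if anything falls off the work surface, if the arm or the gripper's body presses on something with over 40 N, if the wrist force passes 120 N, or if a joint passes its speed limit or range.

## Working session

There is one attempt and no reset: what is moved stays moved. The work goes in short steps, Python scripts to look and compute and a tool call to move; the robot and the scene stay as the last step left them, time stands still between calls to the robot, and variables do not carry over. Pictures are saved under pics/ and viewed, and the job is handed in when it is done.

Besides the shell and the picture viewer there is one more tool, called after "Request:" by a JSON object that holds its "method" and its "body". step_arm: Moves the arm, as the interface text tells. Its arguments: {"type":"object","properties":{"moves":{"type":"array"}},"required":["moves"]}

```bash
ls; mkdir -p pics; python3 - <<'E'
from plant import arm
import cv2
o=arm.get_obs(); print(o)
for n in("top","scene","wrist"):
    im=arm.read_camera(n); cv2.imwrite(f"pics/{n}0.png",im[:,:,::-1])
    print(n,arm.camera_model(n))
E
```

```text
pics
{'clock': 0.0, 'joints': array([-1.35486375,  0.46945544, -0.04858517,  1.53369843,  0.02407488,
        1.14098856, -0.08231637]), 'joint_vel': array([-0.00236302,  0.00031637,  0.00063093, -0.00010817, -0.00123485,
        0.00052509,  0.00112897]), 'joint_torque': array([ 6.57664191e-05, -5.10298026e+01, -4.66712401e-02, -2.37711471e+01,
        1.07161200e-02,  7.47079554e-03,  6.25415197e-06]), 'tcp_pos': array([0.1634627 , 0.65430558, 0.23025003]), 'eef_rot': array([-3.83605326e-01, -3.11789504e+00,  3.07294292e-03]), 'ft_force': array([-0.26362549,  0.2073826 ,  0.12125095]), 'ft_torque': array([-0.00622346,  0.01578257, -0.04508408]), 'gripper_width': 1.0027902291302928}
top {'fovy': 49.74541728037336, 'cx': 267.5917089056868, 'cy': 207.84868688855124, 'R': array([[-0.00196434, -0.99997811, -0.00631786],
       [-0.99735127,  0.00241847, -0.07269521],
       [ 0.07270889,  0.00615833, -0.99733419]]), 't': array([0.08927111, 0.4010424 , 1.63458031])}
scene {'fovy': 52.99189180434121, 'cx': 275.69055867142004, 'cy': 210.9630749946222, 'R': array([[ 0.78677024,  0.61714657,  0.01107699],
       [ 0.37516679, -0.46387742, -0.80253824],
       [-0.49014536,  0.63556892, -0.59649785]]), 't': array([-0.37609128, -0.09017168,  1.37629173])}
wrist {'fovy': 58.171960803931526, 'cx': 278.5538974782615, 'cy': 209.5631978785618, 'mount': array([[ 5.70562716e-04, -9.48955932e-01, -3.15408170e-01,
         8.20241793e-02],
       [ 9.99999670e-01,  3.59134355e-04,  7.28452441e-04,
         6.81514699e-05],
       [-5.77995355e-04, -3.15408482e-01,  9.48955824e-01,
        -1.42433352e-01],
       [ 0.00000000e+00,  0.00000000e+00,  0.00000000e+00,
         1.00000000e+00]])}
```

View pics/top0.png

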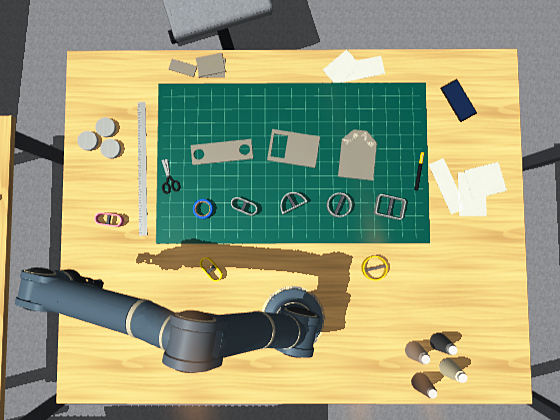

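View pics/scene0.png

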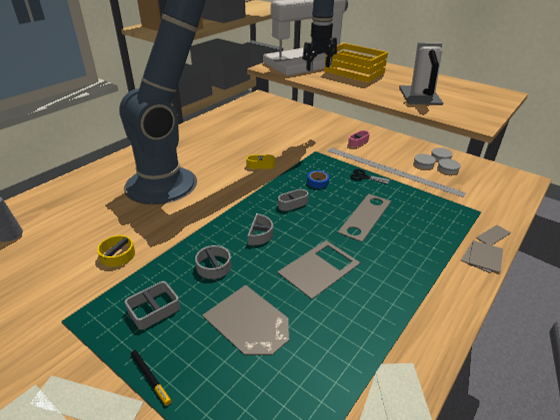

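View pics/wrist0.png

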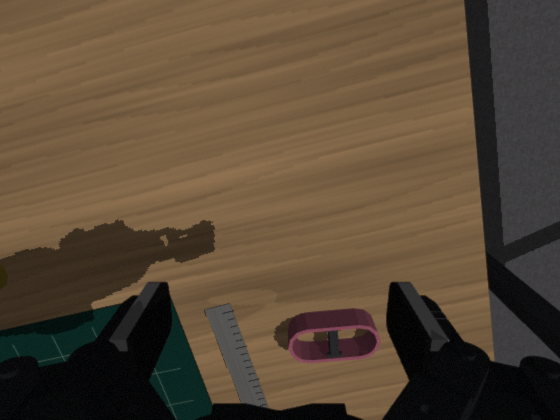

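The top view shows five things in a row near pixel row 205: tape (204,208), tab (244,205), flap (293,203), round (340,204) and panel (390,206). The offcuts are the strip (222,151), window (294,148) and big (357,155). The look-alikes are pink (110,219), yellow tab (211,268) and yellow round (375,267).

```bash
cat > h.py <<'E'
import numpy as np, cv2
from scipy.spatial.transform import Rotation as Rn
from plant import arm
def K(m): 
    f=210/np.tan(np.radians(m["fovy"]/2)); return f,m["cx"],m["cy"]
def ext(name,obs=None):
    m=arm.camera_model(name)
    if name!="wrist": return m,np.array(m["R"]),np.array(m["t"])
    M=np.array(m["mount"]); Rw=Rn.from_rotvec(obs["eef_rot"]).as_matrix()
    Rc=Rw@M[:3,:3]; tc=Rw@M[:3,3]+obs["tcp_pos"]   # cam->world
    return m,Rc.T,-Rc.T@tc
def proj(name,P,obs=None):
    m,R,t=ext(name,obs); f,cx,cy=K(m); c=np.atleast_2d(P)@R.T+t
    return np.c_[f*c[:,0]/c[:,2]+cx,f*c[:,1]/c[:,2]+cy]
def unproj(name,uv,z,obs=None):
    m,R,t=ext(name,obs); f,cx,cy=K(m); uv=np.atleast_2d(uv).astype(float)
    d=np.c_[(uv[:,0]-cx)/f,(uv[:,1]-cy)/f,np.ones(len(uv))]@R
    o=-R.T@t; s=(z-o[2])/d[:,2]; return o+d*s[:,None]
E
python3 - <<'E'
from h import *
arm.read_camera("top")
for n,z in [("panel_die",.035),("flap_die",.035),("tab_die",.035),("round_die",.035),("big_offcut",.006),("strip_offcut",.006),("window_offcut",.006),("tape_roll",.02)]:
    for r in arm.outline_of("top",n)[:3]:
        if r["p"]<.3: continue
        ys,xs=np.nonzero(r["region"]); 
        w=unproj("top",np.c_[xs,ys],z)
        (c,s,a)=cv2.minAreaRect((w[:,:2]*1000).astype(np.float32))
        print(n,round(r["p"],2),r["rect"],"c",np.round(c,1),"s",np.round(s,1),"a",round(a,1))
E
```

```text
panel_die 0.7 [375.1, 196.3, 29.7, 22.9] c [ 404.  -348.7] s [105.9  78.4] a 77.8
flap_die 0.52 [282.2, 191.8, 23.8, 22.1] c [427.9   5.8] s [53.2 93.5] a 26.5
tab_die 0.7 [93.2, 211.7, 32.6, 18.7] c [360.7 659.9] s [105.3  42.5] a 75.9
tab_die 0.67 [203.5, 264.2, 16.9, 12.4] c [171.1 276.1] s [50.6 40. ] a 45.3
tab_die 0.53 [228.2, 199.6, 29.6, 13.6] c [408.5 175.1] s [93.3 45.2] a 73.1
round_die 0.56 [325.7, 191.9, 24.6, 28.1] c [ 411.4 -166.9] s [60.9 87.9] a 39.5
round_die 0.5 [360.1, 253.4, 25.6, 20.0] c [ 196.7 -288.1] s [89.2 60.1] a 89.9
big_offcut 0.65 [337.2, 129.9, 36.8, 46.7] c [ 601.3 -243. ] s [130.7 183.3] a 83.1
big_offcut 0.49 [230.9, 197.8, 18.7, 13.7] c [418.2 195.4] s [60.1 45.8] a 66.1
strip_offcut 0.79 [193.0, 139.2, 60.9, 22.8] c [612.9 258.6] s [ 74.5 223.4] a 5.6
window_offcut 0.87 [269.1, 128.6, 49.8, 37.6] c [626.1  -7.5] s [181.  120.7] a 80.5
window_offcut 0.7 [190.1, 139.5, 61.3, 25.6] c [612.6 259. ] s [ 74.3 225.5] a 5.9
tape_roll 0.56 [194.2, 200.4, 20.3, 17.1] c [401.9 325.8] s [72.5 69.1] a 45.2
```

```bash
cat >> h.py <<'E'
def Rtool(a):
    a=np.radians(a); y=np.array([np.cos(a),np.sin(a),0]); z=np.array([0,0,-1.]); return np.c_[np.cross(y,z),y,z]
def rel(pos,a,o=None,a2=True):
    """row (deg, m) from the present pose to pos with tool y at world angle a (deg)"""
    o=o or arm.get_obs(); R0=Rn.from_rotvec(o["eef_rot"])
    best=min((Rn.from_matrix(Rtool(b)) for b in ((a,a+180) if a2 else (a,))),key=lambda q:(R0.inv()*q).magnitude())
    rv=np.degrees((R0.inv()*best).as_rotvec()); t=R0.inv().apply(np.array(pos)-o["tcp_pos"])
    print("rel",np.round(rv,2),np.round(t,4),"rows>=",round(max(np.linalg.norm(rv)/7.16,np.linalg.norm(t)/.0417),1))
def st(o=None):
    o=o or arm.get_obs(); y=Rn.from_rotvec(o["eef_rot"]).as_matrix()
    print("clk %.2f"%o["clock"],"tcp",np.round(o["tcp_pos"],4),"ya %.2f"%np.degrees(np.arctan2(y[1,1],y[0,1])),"tilt",np.round(y[:2,2],4),"F",np.round(o["ft_force"],1),"w %.3f"%o["gripper_width"])
    return o
E
python3 -c "
from h import *
st(); rel([.48,.13,.27],90)"
```

```text
clk 0.60 tcp [0.1636 0.6549 0.2314] ya 75.98 tilt [0.     0.0001] F [-0.8 -0.3  0.3] w 0.999
rel [ 1.000e-02 -0.000e+00 -1.402e+01] [-0.4342 -0.4326 -0.0387] rows>= 14.7
```

Request:
{"method": "step_arm", "body": {"moves": [[0, 0, -14, -0.434, -0.433, -0.039, 130], [0, 0, -14, -0.434, -0.433, -0.039, 130], [0, 0, -14, -0.434, -0.433, -0.039, 130], [0, 0, -14, -0.434, -0.433, -0.039, 130], [0, 0, -14, -0.434, -0.433, -0.039, 130], [0, 0, -14, -0.434, -0.433, -0.039, 130], [0, 0, -14, -0.434, -0.433, -0.039, 130], [0, 0, -14, -0.434, -0.433, -0.039, 130], [0, 0, -14, -0.434, -0.433, -0.039, 130], [0, 0, -14, -0.434, -0.433, -0.039, 130]]}}

```text
clock: 1.43
tcp_pos: [0.3787, 0.2967, 0.2583]
eef_rot: [0.0, 3.141, 0.001]
ft_force: [0.1, 1.4, 0.1]
gripper_width: 0.49
```

```bash
python3 -c "
from h import *
st(); rel([.48,.13,.27],90)"
```

```text
clk 1.43 tcp [0.3787 0.2967 0.2583] ya 89.98 tilt [0.0007 0.0009] F [0.1 1.4 0.1] w 0.490
rel [ 0.05  0.04 -0.02] [-0.1014 -0.1667 -0.0118] rows>= 4.7
```

Request:
{"method": "step_arm", "body": {"moves": [[0, 0, 0, -0.1, -0.165, -0.012, 130], [0, 0, 0, -0.1, -0.165, -0.012, 130], [0, 0, 0, -0.1, -0.165, -0.012, 130], [0, 0, 0, -0.1, -0.165, -0.012, 130], [0, 0, 0, -0.1, -0.165, -0.012, 130], [0, 0, 0, -0.1, -0.165, -0.012, 130]]}}

```text
clock: 1.93
tcp_pos: [0.481, 0.127, 0.2707]
eef_rot: [0.018, 3.138, -0.003]
ft_force: [0.4, -0.3, -0.1]
gripper_width: 0.489
```

```bash
python3 - <<'E'
from h import *
import pickle
st()
o=arm.get_obs(); im=arm.read_camera("wrist"); cv2.imwrite("pics/wA.png",im[:,:,::-1]); pickle.dump((o,im),open("wA.pkl","wb"))
for n,z in [("flap_die",.035),("tab_die",.035),("round_die",.035),("strip_offcut",.006),("window_offcut",.006)]:
    for r in arm.outline_of("wrist",n)[:2]:
        if r["p"]<.3: continue
        ys,xs=np.nonzero(r["region"]); w=unproj("wrist",np.c_[xs,ys],z,o)
        (c,s,a)=cv2.minAreaRect((w[:,:2]*1000).astype(np.float32))
        print(n,round(r["p"],2),r["rect"],"c",np.round(c,1),"s",np.round(s,1),"a",round(a,1))
st()
E
```

```text
clk 1.93 tcp [0.481  0.127  0.2707] ya 89.34 tilt [ 0.0032 -0.0018] F [ 0.4 -0.3 -0.1] w 0.489
flap_die 0.64 [92.5, 60.1, 107.9, 84.4] c [423.3   7.9] s [ 57.5 104. ] a 26.4
tab_die 0.95 [279.0, 54.3, 98.8, 68.4] c [404.  176.6] s [98.6 44.2] a 67.1
round_die 0.77 [0.0, 55.5, 33.9, 86.0] c [ 413.6 -123.3] s [34.1 80.4] a 76.1
strip_offcut 0.95 [295.0, 229.0, 193.2, 72.6] c [606.8 261. ] s [ 75.7 226.7] a 5.8
window_offcut 0.75 [97.2, 220.0, 154.4, 108.9] c [619.6  -4.1] s [180.2 119.3] a 80.7
clk 2.23 tcp [0.4772 0.1351 0.2696] ya 90.15 tilt [-0.0005  0.0004] F [-0.6  0.1  0.8] w 0.489
```

View pics/wA.png

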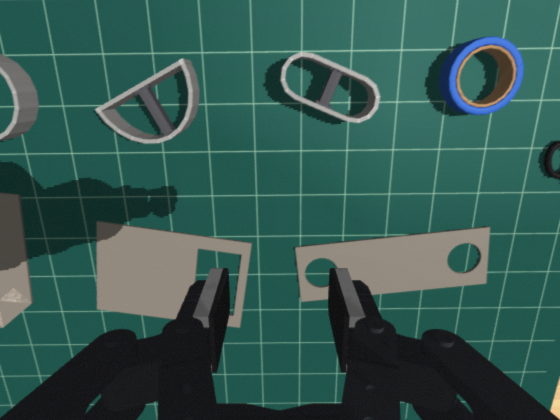

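```bash
cat >> h.py <<'E'
from scipy.optimize import minimize
def rrect(w,h,r,n=12):
    p=[]
    for cx,cy,a0 in((w/2-r,h/2-r,0),(-w/2+r,h/2-r,90),(-w/2+r,-h/2+r,180),(w/2-r,-h/2+r,270)):
        a=np.radians(a0+np.linspace(0,90,n)); p+=list(np.c_[cx+r*np.cos(a),cy+r*np.sin(a)])
    return np.array(p)/1000
th=np.radians(np.linspace(-90,90,40))
SH={"panel_die":rrect(75,100,12),"tab_die":rrect(44,100,22),"round_die":rrect(88,88,44),
"flap_die":np.r_[np.c_[-21+50*np.cos(th),50*np.sin(th)],[[-29,50],[-29,-50]]]/1000,
"big_offcut":np.array([[-90.5,-65],[50.5,-65],[90.5,-25],[90.5,25],[50.5,65],[-90.5,65]])/1000,
"strip_offcut":rrect(74,226,.5),"window_offcut":rrect(118,180,.5)}
def zr(n,base): return (base,base+.032) if n.endswith("die") else (.003,.006)
def seg(im):
    hsv=cv2.cvtColor(im,cv2.COLOR_RGB2HSV); h,s,v=cv2.split(hsv)
    green=(h>60)&(h<100)&(s>70)
    return ~green
def hullmask(p,S=4,shape=(420,560)):
    h=cv2.convexHull(p.astype(np.float32)); m=np.zeros((shape[0],shape[1]),np.uint8)
    # supersampled
    big=np.zeros((shape[0]*S,shape[1]*S),np.uint8)
    cv2.fillPoly(big,[np.round((h+.5)*S).astype(np.int32)],255); return cv2.resize(big,(shape[1],shape[0]),interpolation=cv2.INTER_AREA)
def pts(n,x,base):
    a=np.radians(x[2]); R=np.array([[np.cos(a),-np.sin(a)],[np.sin(a),np.cos(a)]]); q=SH[n]@R.T+x[:2]
    return np.r_[[ [*p,z] for z in zr(n,base) for p in q]]
def fit(n,x0,mask,cam,o,base=.003,free_yaw=True,sig=1.5):
    """mask: bool, thing; hull-filled."""
    ys,xs=np.nonzero(mask); h=cv2.convexHull(np.c_[xs,ys].astype(np.int32)); m=np.zeros(mask.shape,np.uint8); cv2.fillPoly(m,[h],255)
    mb=cv2.GaussianBlur(m.astype(np.float32)/255,(0,0),sig)
    sc=np.array([.01,.01,5.])
    def c(d):
        x=np.array(x0)+d*sc
        return ((cv2.GaussianBlur(hullmask(proj(cam,pts(n,x,base),o)).astype(np.float32)/255,(0,0),sig)-mb)**2).sum()
    s=np.array([[0,0,0],[.5,0,0],[0,.5,0],[0,0,.8 if free_yaw else 0]])
    if free_yaw: r=minimize(c,np.zeros(3),method="Nelder-Mead",options=dict(initial_simplex=s,xatol=.002,fatol=.1,maxiter=250)); d=r.x
    else: r=minimize(lambda e:c(np.r_[e,0]),np.zeros(2),method="Nelder-Mead",options=dict(initial_simplex=s[:3,:2],xatol=.002,fatol=.1)); d=np.r_[r.x,0]
    return np.array(x0)+d*sc, r.fun
def comp(sg,uv):
    """connected component nearest to pixel set uv (bool region)"""
    k,l=cv2.connectedComponents(sg.astype(np.uint8)); c=np.bincount(l[uv],minlength=k); c[0]=0; return l==c.argmax()
E
cat > meas.py <<'E'
import sys,pickle
from h import *
def measure(tag,items,cam="wrist"):
    o=arm.get_obs(); im=arm.read_camera(cam); pickle.dump((o,im),open(tag+".pkl","wb")); 
    sg=seg(im); vis=im[:,:,::-1].copy(); out={}
    for n,x0,base in items:
        # restrict the segmentation to the neighbourhood of the expected hull
        near=cv2.dilate(hullmask(proj(cam,pts(n,x0,base),o)),np.ones((25,25)))>0
        reg=hullmask(proj(cam,pts(n,x0,base),o))>128
        m=comp(sg&near,reg); x,f=fit(n,x0,m,cam,o,base); out[n]=x
        full=hullmask(proj(cam,pts(n,x,base),o))>128
        ys,xs=np.nonzero(m)
        print(n,np.round(x[:2]*1000,1),"yaw %.2f"%x[2],"resid %.1f"%f,"border",bool(xs.min()==0 or xs.max()==559 or ys.min()==0 or ys.max()==419))
        h=cv2.convexHull(proj(cam,pts(n,x,base),o).astype(np.float32)); cv2.polylines(vis,[np.round(h).astype(int)],1,(0,0,255),1)
    cv2.imwrite(f"pics/{tag}.png",vis); st(o); return o,im,out
E
python3 - <<'E'
from meas import *
measure("m1",[("flap_die",[.4233,.0079,26.4],.003),("tab_die",[.404,.1766,67-90],.003),("strip_offcut",[.607,.261,5.8],0),("window_offcut",[.62,-.004,-9.3],0)])
E
```

```text
flap_die [423.1   7.7] yaw 25.96 resid 248.4 border False
tab_die [403.  176.9] yaw -22.61 resid 500.9 border False
strip_offcut [608.9 259.7] yaw 6.02 resid 1260.2 border False
window_offcut [622.1  -4.8] yaw -9.21 resid 1214.3 border False
clk 2.23 tcp [0.4772 0.1351 0.2696] ya 90.15 tilt [-0.0005  0.0004] F [-0.6  0.1  0.8] w 0.489
```

View pics/m1.png

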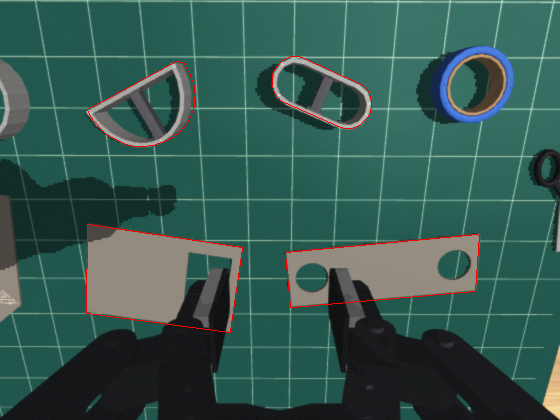

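```bash
cat >> h.py <<'E'
GP=np.array([[95,419],[120,330],[170,330],[205,262],[240,262],[235,400],[325,400],[325,262],[362,262],[395,330],[440,330],[460,419]])
Wg=np.ones((420,560),np.uint8); cv2.fillPoly(Wg,[GP],0); Wg=cv2.erode(Wg,np.ones((9,9)))
HO={"big_offcut":[],"strip_offcut":[np.c_[20*np.cos(2*th),y+20*np.sin(2*th)]/1000 for y in(85,-85)],"window_offcut":[np.array([[-43,28],[43,28],[43,80],[-43,80]])/1000]}
def offmask(n,x,cam,o):
    a=np.radians(x[2]); R=np.array([[np.cos(a),-np.sin(a)],[np.sin(a),np.cos(a)]])
    m=hullmask(proj(cam,pts(n,x,0),o)).astype(np.float32)
    for h in HO[n]:
        q=h@R.T+x[:2]; m=np.minimum(m,255-hullmask(proj(cam,np.c_[q,q[:,0]*0+.006],o)).astype(np.float32))
    return m/255
def fitoff(n,x0,sg,cam,o,W,sig=1.5):
    near=(cv2.dilate(hullmask(proj(cam,pts(n,x0,0),o)),np.ones((21,21)))>0)&(W>0)
    mb=cv2.GaussianBlur((sg&near).astype(np.float32),(0,0),sig); sc=np.array([.01,.01,5.])
    def c(d): return ((cv2.GaussianBlur(offmask(n,np.array(x0)+d*sc,cam,o),(0,0),sig)-mb)**2)[near].sum()
    r=minimize(c,np.zeros(3),method="Nelder-Mead",options=dict(initial_simplex=np.array([[0,0,0],[.5,0,0],[0,.5,0],[0,0,.8]]),xatol=.002,fatol=.1,maxiter=250))
    return np.array(x0)+r.x*sc,r.fun
E
cat > meas.py <<'E'
import sys,pickle
from h import *
def measure(tag,items,cam="wrist",data=None):
    if data: o,im=data
    else:
        o=arm.get_obs(); im=arm.read_camera(cam); pickle.dump((o,im),open(tag+".pkl","wb")); 
    sg=seg(im); vis=im[:,:,::-1].copy(); out={}
    for n,x0,base in items:
        h0=hullmask(proj(cam,pts(n,x0,base),o)); W=Wg if cam=="wrist" else np.ones_like(Wg)
        if n.endswith("die"):
            near=cv2.dilate(h0,np.ones((25,25)))>0
            m=comp(sg&near,h0>128); x,f=fit(n,x0,m,cam,o,base)
        else: x,f=fitoff(n,x0,sg,cam,o,W)
        out[n]=x
        print(n,np.round(x[:2]*1000,1),"yaw %.2f"%x[2],"resid %.1f"%f)
        h=cv2.convexHull(proj(cam,pts(n,x,base),o).astype(np.float32)); cv2.polylines(vis,[np.round(h).astype(int)],1,(0,0,255),1)
    cv2.imwrite(f"pics/{tag}.png",vis); st(o); return o,im,out
E
python3 - <<'E'
from meas import *
measure("m1b",[("strip_offcut",[.607,.261,5.8],0),("window_offcut",[.62,-.004,-9.3],0)],data=pickle.load(open("m1.pkl","rb")))
rel([.47,-.4,.27],90)
E
```

```text
strip_offcut [607.3 260.3] yaw 5.80 resid 58.1
window_offcut [620.4  -5. ] yaw -9.43 resid 17.5
clk 2.23 tcp [0.4772 0.1351 0.2696] ya 90.15 tilt [-0.0005  0.0004] F [-0.6  0.1  0.8] w 0.489
rel [ 0.02 -0.02  0.14] [ 8.50e-03 -5.35e-01 -5.00e-04] rows>= 12.8
```

View pics/m1b.png

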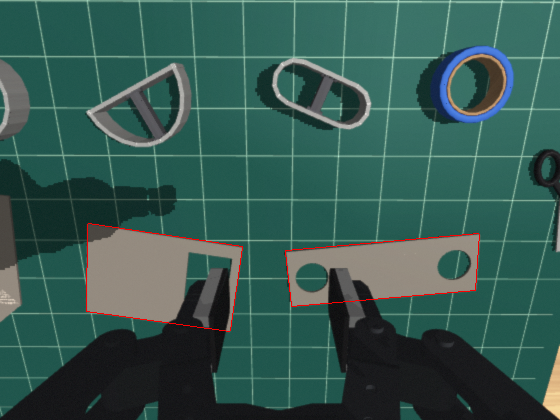

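The fits sit on the edges. The strip is at (607,260), yaw 5.8°, and the window offcut at (620,−5), yaw −9.4°. Now I'll view the panel and the big offcut.

Request:
{"method": "step_arm", "body": {"moves": [[0, 0, 0, 0.008, -0.535, 0, 130], [0, 0, 0, 0.008, -0.535, 0, 130], [0, 0, 0, 0.008, -0.535, 0, 130], [0, 0, 0, 0.008, -0.535, 0, 130], [0, 0, 0, 0.008, -0.535, 0, 130], [0, 0, 0, 0.008, -0.535, 0, 130], [0, 0, 0, 0.008, -0.535, 0, 130], [0, 0, 0, 0.008, -0.535, 0, 130], [0, 0, 0, 0.008, -0.535, 0, 130], [0, 0, 0, 0.008, -0.535, 0, 130]]}}

```text
clock: 3.12
tcp_pos: [0.4717, -0.2838, 0.2698]
eef_rot: [-0.003, 3.141, 0.001]
ft_force: [0.6, 1.4, -0.2]
gripper_width: 0.492
```

```bash
python3 -c "
from h import *
st(); rel([.47,-.4,.27],90)"
```

```text
clk 3.12 tcp [ 0.4717 -0.2838  0.2698] ya 90.11 tilt [0.0006 0.0005] F [ 0.6  1.4 -0.2] w 0.492
rel [0.03 0.03 0.11] [ 0.0019 -0.1162 -0.0002] rows>= 2.8
```

Request:
{"method": "step_arm", "body": {"moves": [[0, 0, 0, 0.002, -0.115, 0, 130], [0, 0, 0, 0.002, -0.115, 0, 130], [0, 0, 0, 0.002, -0.115, 0, 130], [0, 0, 0, 0.002, -0.115, 0, 130], [0, 0, 0, 0.002, -0.115, 0, 130], [0, 0, 0, 0.002, -0.115, 0, 130], [0, 0, 0, 0.002, -0.115, 0, 130]]}}

```text
clock: 3.7
tcp_pos: [0.4705, -0.3957, 0.2694]
eef_rot: [-0.005, 3.141, 0.003]
ft_force: [0.4, -0.4, -0.0]
gripper_width: 0.49
```

```bash
python3 - <<'E'
from meas import *
measure("m2",[("panel_die",[.404,-.349,-12],.003),("big_offcut",[.6,-.243,-7],0)])
measure("m2t",[("panel_die",[.404,-.349,-12],.003),("round_die",[.411,-.167,0],.003),("flap_die",[.423,.008,26],.003),("tab_die",[.403,.177,-22],.003),("strip_offcut",[.607,.261,5.8],0),("window_offcut",[.62,-.004,-9.3],0)],cam="top")
E
```

```text
panel_die [ 398.7 -349.8] yaw -9.52 resid 816.1
big_offcut [ 597.2 -242.2] yaw -6.39 resid 22.0
clk 3.70 tcp [ 0.4705 -0.3957  0.2694] ya 90.17 tilt [0.0001 0.0017] F [ 0.4 -0.4 -0. ] w 0.490
panel_die [ 400.4 -382.5] yaw -17.66 resid 841.2
round_die [ 413. -170.] yaw 1.16 resid 0.8
flap_die [427.4   4.3] yaw 27.01 resid 1.2
tab_die [408.2 175.6] yaw -22.39 resid 1.2
strip_offcut [611.9 259.2] yaw 5.81 resid 3.5
window_offcut [624.8  -5.9] yaw -9.25 resid 2.5
clk 3.75 tcp [ 0.4705 -0.3958  0.2696] ya 90.17 tilt [0.0004 0.0014] F [ 0.8 -0.1  0.4] w 0.490
```

View pics/m2.png

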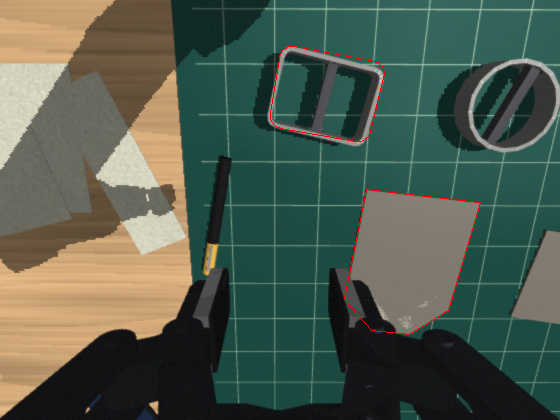

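```bash
python3 - <<'E'
from meas import *
import re
o,im=pickle.load(open("m2.pkl","rb"))
hsv=cv2.cvtColor(im,cv2.COLOR_RGB2HSV)
print(hsv[85:125:6,262:290:4].tolist()[2:5])
cv2.imwrite("pics/seg2.png",np.hstack([seg(im)[30:160,200:400].astype(np.uint8)*255,(seg(im)&(hsv[...,2]>75))[30:160,200:400].astype(np.uint8)*255]).repeat(2,0).repeat(2,1))
E
```

```text
[[[85, 157, 39], [86, 186, 37], [81, 65, 55], [30, 3, 146], [84, 141, 87], [85, 142, 86], [84, 145, 86]], [[84, 170, 39], [84, 170, 39], [30, 6, 135], [75, 41, 151], [84, 138, 87], [84, 142, 86], [84, 140, 89]], [[84, 172, 40], [85, 168, 38], [18, 8, 150], [76, 68, 147], [85, 145, 86], [85, 142, 86], [83, 142, 88]]]
```

View pics/seg2.png

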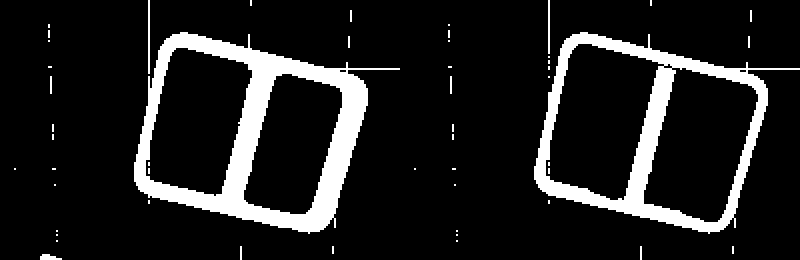

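```bash
python3 - <<'E'
s=open("meas.py").read()
s=s.replace('sg=seg(im); ','sg=seg(im)\n    if cam=="wrist": sg=cv2.morphologyEx(sg.astype(np.uint8),cv2.MORPH_OPEN,np.ones((3,3)))>0\n    ')
open("meas.py","w").write(s)
E
python3 - <<'E'
from meas import *
d=pickle.load(open("m2.pkl","rb"))
measure("m2b",[("panel_die",[.401,-.350,-12],.003),("big_offcut",[.6,-.243,-7],0)],data=d)
measure("m1c",[("flap_die",[.4233,.0079,26.4],.003),("tab_die",[.404,.1766,67-90],.003)],data=pickle.load(open("m1.pkl","rb")))
d=pickle.load(open("m2t.pkl","rb"))
E
```

```text
panel_die [ 400.7 -351.8] yaw -12.57 resid 86.0
big_offcut [ 597.1 -242.3] yaw -6.50 resid 20.0
clk 3.70 tcp [ 0.4705 -0.3957  0.2694] ya 90.17 tilt [0.0001 0.0017] F [ 0.4 -0.4 -0. ] w 0.490
flap_die [423.7   5.4] yaw 26.35 resid 19.5
tab_die [404.3 176.6] yaw -23.18 resid 28.7
clk 2.23 tcp [0.4772 0.1351 0.2696] ya 90.15 tilt [-0.0005  0.0004] F [-0.6  0.1  0.8] w 0.489
```

View pics/m2b.png

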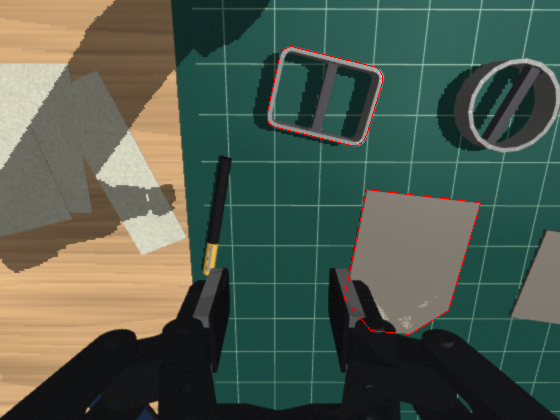

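```bash
python3 - <<'E'
from meas import *
rel([.4007,-.3518,.10],77.4); rel([.4007,-.3518,.008],77.4)
E
```

```text
rel [ 0.06  0.02 12.76] [0.0696 0.0443 0.1697] rows>= 4.5
rel [ 0.06  0.02 12.76] [0.0697 0.0442 0.2617] rows>= 6.6
```

Request:
{"method": "step_arm", "body": {"moves": [[0, 0, 12.8, 0.07, 0.044, 0.15, 130], [0, 0, 12.8, 0.07, 0.044, 0.15, 130], [0, 0, 12.8, 0.07, 0.044, 0.15, 130], [0, 0, 12.8, 0.07, 0.044, 0.15, 130], [0, 0, 12.8, 0.07, 0.044, 0.17, 130], [0, 0, 12.8, 0.07, 0.044, 0.18, 130], [0, 0, 12.8, 0.07, 0.044, 0.18, 130]]}}

```text
clock: 4.38
tcp_pos: [0.3993, -0.3524, 0.0882]
eef_rot: [-0.348, -3.119, -0.003]
ft_force: [0.8, 0.1, 0.7]
gripper_width: 0.491
```

```bash
python3 - <<'E'
from meas import *
st();rel([.4007,-.3518,.008],77.4)
im=arm.read_camera("wrist"); cv2.imwrite("pics/w3.png",im[:,:,::-1])
E
```

```text
clk 4.38 tcp [ 0.3993 -0.3524  0.0882] ya 77.27 tilt [-0.0026  0.0022] F [0.8 0.1 0.7] w 0.491
rel [ 0.09 -0.17 -0.13] [-0.0015  0.0008  0.0802] rows>= 1.9
```

View pics/w3.png

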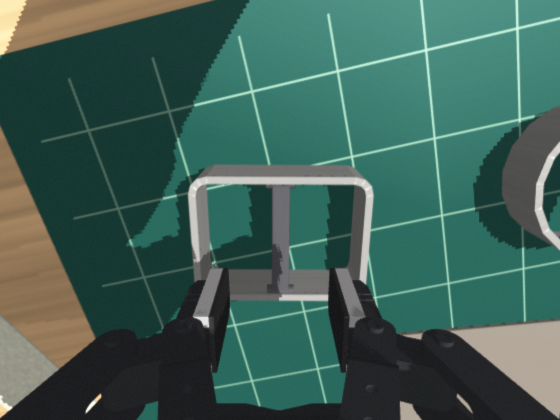

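Request:
{"method": "step_arm", "body": {"moves": [[0, 0, 0, -0.001, 0, 0.04, 130], [0, 0, 0, -0.001, 0, 0.07, 130], [0, 0, 0, -0.001, 0, 0.08, 130], [0, 0, 0, -0.001, 0, 0.08, 130], [0, 0, 0, -0.001, 0, 0.08, 255], [0, 0, 0, -0.001, 0, 0.08, 255], [0, 0, 0, -0.001, 0, 0.08, 255], [0, 0, 0, -0.001, 0, 0.08, 255], [0, 0, 0, -0.001, 0, 0.08, 255]]}}

```text
clock: 5.18
tcp_pos: [0.402, -0.3549, 0.0119]
eef_rot: [0.35, 3.118, -0.002]
ft_force: [0.7, 0.9, 6.7]
gripper_width: 0.103
```

```bash
python3 - <<'E'
from meas import *
st()
E
```

```text
clk 5.18 tcp [ 0.402  -0.3549  0.0119] ya 77.19 tilt [ 0.0037 -0.0014] F [0.7 0.9 6.7] w 0.103
```

Request:
{"method": "step_arm", "body": {"moves": [[0, 0, 0, 0, 0, -0.03, 255], [0, 0, 0, 0, 0, -0.06, 255], [0, 0, 0, 0, 0, -0.06, 255], [0, 0, 0, 0, 0, -0.06, 255]]}}

```text
clock: 5.52
tcp_pos: [0.4016, -0.3551, 0.0718]
eef_rot: [0.35, 3.118, -0.003]
ft_force: [-0.7, 0.2, -3.4]
gripper_width: 0.103
```

```bash
python3 - <<'E'
from meas import *
st()
im=arm.read_camera("wrist"); cv2.imwrite("pics/w4.png",im[:,:,::-1])
st()
E
```

```text
clk 5.52 tcp [ 0.4016 -0.3551  0.0718] ya 77.19 tilt [ 0.0042 -0.0024] F [-0.7  0.2 -3.4] w 0.103
clk 5.57 tcp [ 0.4007 -0.354   0.0704] ya 77.20 tilt [ 0.0015 -0.0003] F [-0.4  0.2 -3.2] w 0.104
```

View pics/w4.png

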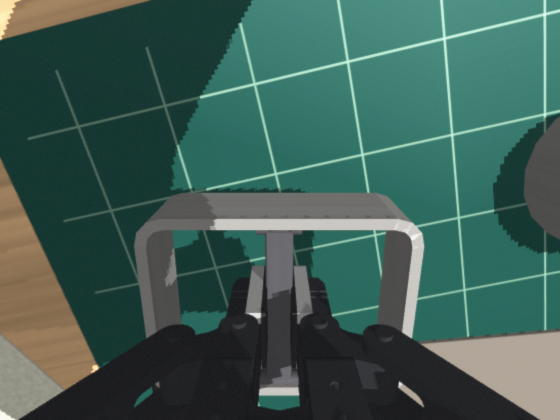

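```bash
python3 - <<'E'
from meas import *
st()
rel([.5603,-.2381,.07],83.5)
E
```

```text
clk 5.57 tcp [ 0.4007 -0.354   0.0704] ya 77.20 tilt [ 0.0015 -0.0003] F [-0.4  0.2 -3.2] w 0.104
rel [-0.    0.09 -6.3 ] [-0.1299  0.1484  0.0006] rows>= 4.7
```

Request:
{"method": "step_arm", "body": {"moves": [[0, 0, -1.5, -0.033, 0.037, 0, 255], [0, 0, -3, -0.065, 0.074, 0, 255], [0, 0, -5, -0.098, 0.111, 0, 255], [0, 0, -6.3, -0.13, 0.1485, 0, 255], [0, 0, -6.3, -0.13, 0.1485, 0, 255], [0, 0, -6.3, -0.13, 0.1485, 0.01, 255], [0, 0, -6.3, -0.13, 0.1485, 0.01, 255], [0, 0, -6.3, -0.13, 0.1485, 0.01, 255], [0, 0, -6.3, -0.13, 0.1485, 0.01, 255]]}}

```text
clock: 6.32
tcp_pos: [0.5583, -0.2394, 0.059]
eef_rot: [-0.182, -3.134, 0.0]
ft_force: [-0.4, -0.0, -3.1]
gripper_width: 0.104
```

```bash
python3 - <<'E'
from meas import *
st(); o=arm.get_obs()
im=arm.read_camera("wrist"); cv2.imwrite("pics/w5.png",im[:,:,::-1]);pickle.dump((o,im),open("w5.pkl","wb"))
st()
rel([.5603,-.2381,.0155],83.5)
E
```

```text
clk 6.32 tcp [ 0.5583 -0.2394  0.059 ] ya 83.34 tilt [-0.0024 -0.0001] F [-0.4 -0.  -3.1] w 0.104
clk 6.37 tcp [ 0.5586 -0.2397  0.0595] ya 83.31 tilt [-0.0014 -0.0003] F [-0.  -0.1 -2. ] w 0.109
rel [-0.02 -0.08 -0.19] [-0.0016  0.0018  0.044 ] rows>= 1.1
```

View pics/w5.png

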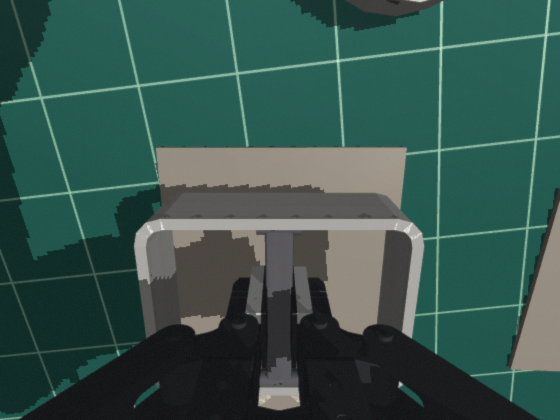

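Request:
{"method": "step_arm", "body": {"moves": [[0, 0, -0.2, -0.0016, 0.0018, 0.02, 255], [0, 0, -0.2, -0.0016, 0.0018, 0.035, 255], [0, 0, -0.2, -0.0016, 0.0018, 0.041, 255], [0, 0, -0.2, -0.0016, 0.0018, 0.043, 255], [0, 0, -0.2, -0.0016, 0.0018, 0.043, 255], [0, 0, -0.2, -0.0016, 0.0018, 0.043, 255]]}}

```text
clock: 6.87
tcp_pos: [0.5622, -0.2375, 0.0175]
eef_rot: [0.175, 3.136, -0.001]
ft_force: [0.4, -0.1, -3.2]
gripper_width: 0.101
```

```bash
python3 - <<'E'
from meas import *
st(); o=arm.get_obs()
im=arm.read_camera("wrist"); cv2.imwrite("pics/w6.png",im[:,:,::-1]);pickle.dump((o,im),open("w6.pkl","wb"))
st()
rel([.5603,-.2381,.0155],83.5)
E
```

```text
clk 6.87 tcp [ 0.5622 -0.2375  0.0175] ya 83.62 tilt [ 0.0012 -0.0005] F [ 0.4 -0.1 -3.2] w 0.101
clk 6.92 tcp [ 0.5624 -0.2374  0.0177] ya 83.63 tilt [ 0.0015 -0.0006] F [-0.9  0.7 -2.8] w 0.101
rel [-0.02  0.09  0.13] [ 0.002  -0.0009  0.0022] rows>= 0.1
```

View pics/w6.png

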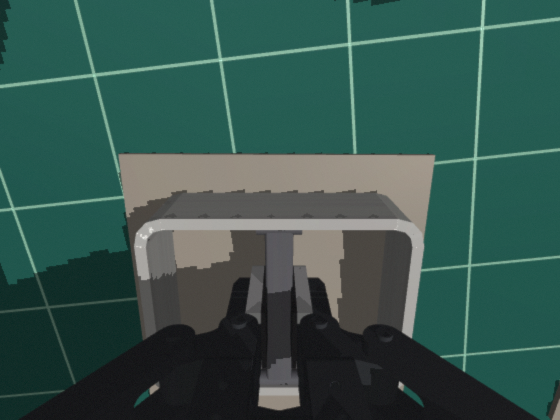

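```bash
python3 - <<'E'
from meas import *
o,im=pickle.load(open("w6.pkl","rb"))
R=Rn.from_rotvec(o["eef_rot"]).as_matrix()
def tf(uv,z): return np.round(1000*((unproj("wrist",uv,z,o)-o["tcp_pos"])@R),1)
print("board edge corners",tf([[122,155],[434,155],[278,155]],.006))
for zb in(.006,.008): print("die bottom edge",zb,tf([[182,193.5],[278,193.5],[380,193.5]],zb))
print("die rim",tf([[137,240],[422,240],[278,219.5]],.038),tf([[278,230]],.038))
E
```

```text
board edge corners [[ 54.4 -63.9  11.5]
 [ 54.4  64.   11.4]
 [ 54.4   0.1  11.4]]
die bottom edge 0.006 [[ 38.  -40.6  11.5]
 [ 38.    0.1  11.5]
 [ 38.   43.3  11.5]]
die bottom edge 0.008 [[ 38.6 -40.1   9.5]
 [ 38.6   0.1   9.5]
 [ 38.6  42.7   9.5]]
die rim [[ 30.2 -49.2 -20.5]
 [ 30.3  50.4 -20.5]
 [ 37.9   0.1 -20.5]] [[ 34.    0.1 -20.5]]
```

Request:
{"method": "step_arm", "body": {"moves": [[0, 0, 0, 0.0012, -0.0005, 0, 255], [0, 0, 0, 0.0012, -0.0005, 0.0025, 255], [0, 0, 0, 0.0012, -0.0005, 0.0025, 255], [0, 0, 0, 0.0012, -0.0005, 0.0025, 255], [0, 0, 0, 0.0012, -0.0005, 0.0025, 150], [0, 0, 0, 0.0012, -0.0005, 0.0025, 150], [0, 0, 0, 0.0012, -0.0005, 0.0025, 150], [0, 0, 0, 0.0012, -0.0005, -0.04, 150], [0, 0, 0, 0.0012, -0.0005, -0.08, 150], [0, 0, 0, 0.0012, -0.0005, -0.12, 150]]}}

```text
clock: 7.75
tcp_pos: [0.5601, -0.2369, 0.1376]
eef_rot: [-0.174, -3.135, -0.0]
ft_force: [0.5, 0.5, 0.2]
gripper_width: 0.413
```

```bash
python3 - <<'E'
from meas import *
st()
rel([.45,-.13,.25],90)
E
```

```text
clk 7.75 tcp [ 0.5601 -0.2369  0.1376] ya 83.66 tilt [-0.002   0.0002] F [0.5 0.5 0.2] w 0.413
rel [ 0.   -0.11 -6.34] [ 0.1215  0.0941 -0.1122] rows>= 4.6
```

Request:
{"method": "step_arm", "body": {"moves": [[0, 0, -6.3, 0.12, 0.094, -0.112, 165], [0, 0, -6.3, 0.12, 0.094, -0.112, 165], [0, 0, -6.3, 0.12, 0.094, -0.112, 165], [0, 0, -6.3, 0.12, 0.094, -0.112, 165], [0, 0, -6.3, 0.12, 0.094, -0.112, 165], [0, 0, -6.3, 0.12, 0.094, -0.112, 165], [0, 0, -6.3, 0.12, 0.094, -0.112, 165], [0, 0, -6.3, 0.12, 0.094, -0.112, 165]]}}

```text
clock: 8.42
tcp_pos: [0.452, -0.1308, 0.2484]
eef_rot: [0.001, 3.142, -0.0]
ft_force: [0.1, -0.0, -0.3]
gripper_width: 0.353
```

```bash
python3 - <<'E'
from meas import *
measure("m3",[("round_die",[.411,-.167,-30],.003),("flap_die",[.4237,.0054,26],.003)])
E
```

```text
round_die [ 408.6 -168.2] yaw -27.01 resid 7.8
flap_die [423.3   5.4] yaw 26.00 resid 26.6
clk 8.42 tcp [ 0.452  -0.1308  0.2484] ya 89.96 tilt [ 0.0001 -0.0003] F [ 0.1 -0.  -0.3] w 0.353
```

View pics/m3.png

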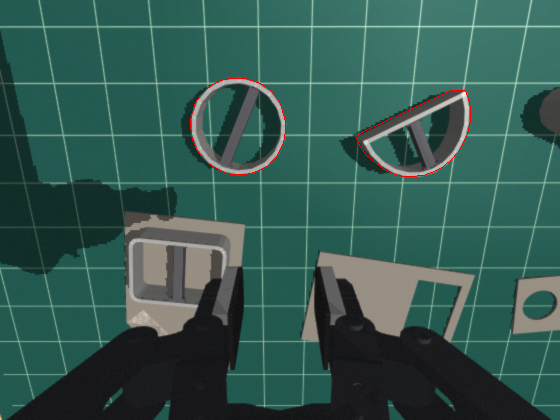

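```bash
python3 - <<'E'
from meas import *
st()
rel([.4235,.0054,.09],116.2)
E
```

```text
clk 8.47 tcp [ 0.4519 -0.1311  0.248 ] ya 89.92 tilt [-0.0011 -0.0007] F [ 0.3 -0.5  0.1] w 0.356
rel [-2.000e-02 -7.000e-02 -2.628e+01] [0.0285 0.1365 0.1579] rows>= 5.1
```

Request:
{"method": "step_arm", "body": {"moves": [[0, 0, -6, 0.007, 0.034, 0.04, 165], [0, 0, -12, 0.014, 0.068, 0.08, 165], [0, 0, -18, 0.021, 0.102, 0.12, 165], [0, 0, -24, 0.028, 0.136, 0.15, 165], [0, 0, -26.2, 0.0285, 0.1365, 0.158, 165], [0, 0, -26.2, 0.0285, 0.1365, 0.158, 165], [0, 0, -26.2, 0.0285, 0.1365, 0.158, 165], [0, 0, -26.2, 0.0285, 0.1365, 0.158, 165], [0, 0, -26.2, 0.0285, 0.1365, 0.158, 165]]}}

```text
clock: 9.22
tcp_pos: [0.4248, 0.0046, 0.0913]
eef_rot: [-0.706, 3.06, -0.002]
ft_force: [-0.0, 0.0, 0.1]
gripper_width: 0.355
```

```bash
python3 - <<'E'
from meas import *
st();o=arm.get_obs()
im=arm.read_camera("wrist"); cv2.imwrite("pics/w7.png",im[:,:,::-1])
rel([.4235,.0054,.008],116.2)
E
```

```text
clk 9.22 tcp [0.4248 0.0046 0.0913] ya 115.99 tilt [ 0.0018 -0.0006] F [-0.   0.   0.1] w 0.355
rel [-0.07  0.12 -0.2 ] [0.001  0.0013 0.0836] rows>= 2.0
```

View pics/w7.png

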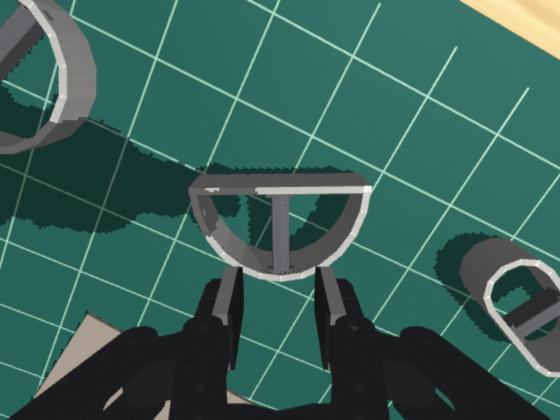

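Request:
{"method": "step_arm", "body": {"moves": [[0, 0, 0, 0.001, 0.0005, 0.04, 165], [0, 0, 0, 0.001, 0.0005, 0.07, 165], [0, 0, 0, 0.001, 0.0005, 0.0825, 165], [0, 0, 0, 0.001, 0.0005, 0.0825, 165], [0, 0, 0, 0.001, 0.0005, 0.0825, 255], [0, 0, 0, 0.001, 0.0005, 0.0825, 255], [0, 0, 0, 0.001, 0.0005, 0.0825, 255], [0, 0, 0, 0.001, 0.0005, 0.0825, 255]]}}

```text
clock: 9.93
tcp_pos: [0.4234, 0.0058, 0.0094]
eef_rot: [-0.71, 3.057, -0.001]
ft_force: [-1.3, -0.9, 3.9]
gripper_width: 0.107
```

```bash
python3 - <<'E'
from meas import *
st()
E
```

```text
clk 9.93 tcp [0.4234 0.0058 0.0094] ya 116.15 tilt [0.0031 0.0003] F [-1.3 -0.9  3.9] w 0.107
```

```bash
python3 - <<'E'
from meas import *
rel([.4234,.0058,.1],116.15)
rel([.6433,-.2476,.1],83.5); rel([.6433,-.2476,.07],83.5)
E
```

```text
rel [-0.06  0.16 -0.  ] [-0.0002 -0.0001 -0.0906] rows>= 2.2
rel [-2.000e-02  1.800e-01  3.265e+01] [-0.086  -0.3245 -0.0899] rows>= 8.3
rel [-2.000e-02  1.800e-01  3.265e+01] [-0.0859 -0.3245 -0.0599] rows>= 8.2
```

Request:
{"method": "step_arm", "body": {"moves": [[0, 0, 0, 0, 0, -0.035, 255], [0, 0, 0, 0, 0, -0.07, 255], [0, 0, 4, -0.01, -0.039, -0.09, 255], [0, 0, 8, -0.02, -0.078, -0.09, 255], [0, 0, 12, -0.03, -0.117, -0.09, 255], [0, 0, 16, -0.041, -0.156, -0.09, 255], [0, 0, 20, -0.051, -0.195, -0.09, 255], [0, 0, 24, -0.062, -0.234, -0.09, 255], [0, 0, 28, -0.072, -0.273, -0.09, 255], [0, 0, 32.6, -0.086, -0.3245, -0.09, 255]]}}

```text
clock: 10.77
tcp_pos: [0.6354, -0.239, 0.0983]
eef_rot: [-0.181, -3.136, -0.002]
ft_force: [0.9, 0.7, -3.1]
gripper_width: 0.104
```

```bash
python3 - <<'E'
from meas import *
st()
rel([.6433,-.2476,.085],83.5)
E
```

```text
clk 10.77 tcp [ 0.6354 -0.239   0.0983] ya 83.41 tilt [-0.0006  0.0013] F [ 0.9  0.7 -3.1] w 0.104
rel [ 0.07 -0.04 -0.09] [-0.0089 -0.0077  0.0133] rows>= 0.4
```

Request:
{"method": "step_arm", "body": {"moves": [[0, 0, 0, 0, 0, 0.015, 255], [0, 0, 0, 0, 0, 0.03, 255], [0, 0, 0, 0, 0, 0.03, 255], [0, 0, 0, 0, 0, 0.03, 255]]}}

```text
clock: 11.1
tcp_pos: [0.633, -0.236, 0.0664]
eef_rot: [-0.173, -3.132, -0.004]
ft_force: [0.0, 1.4, -3.1]
gripper_width: 0.101
```

```bash
python3 - <<'E'
from meas import *
st(); o=arm.get_obs()
im=arm.read_camera("wrist"); cv2.imwrite("pics/w8.png",im[:,:,::-1]);pickle.dump((o,im),open("w8.pkl","wb"))
st()
rel([.6433,-.2476,.0135],83.5)
E
```

```text
clk 11.10 tcp [ 0.633  -0.236   0.0664] ya 83.66 tilt [-0.0043  0.0029] F [ 0.   1.4 -3.1] w 0.101
clk 11.15 tcp [ 0.6339 -0.2364  0.0677] ya 83.67 tilt [-0.0018  0.0018] F [ 0.3  0.5 -2.8] w 0.102
rel [ 0.09 -0.11  0.17] [-0.0106 -0.0101  0.0542] rows>= 1.3
```

View pics/w8.png

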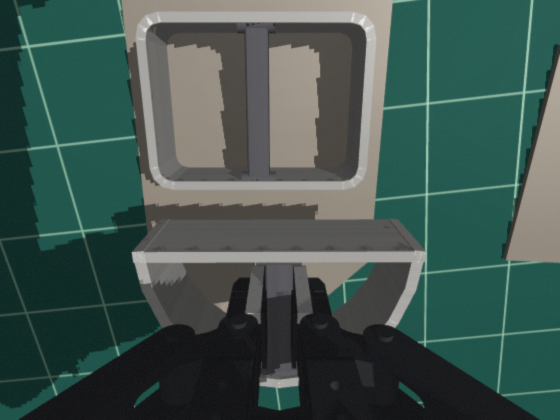

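Request:
{"method": "step_arm", "body": {"moves": [[0, 0, 0, -0.0106, -0.0101, 0, 255], [0, 0, 0, -0.0106, -0.0101, 0.01, 255], [0, 0, 0, -0.0106, -0.0101, 0.03, 255], [0, 0, 0, -0.0106, -0.0101, 0.045, 255], [0, 0, 0, -0.0106, -0.0101, 0.05, 255], [0, 0, 0, -0.0106, -0.0101, 0.05, 255], [0, 0, 0, -0.0106, -0.0101, 0.05, 255], [0, 0, 0, -0.0106, -0.0101, 0.05, 255]]}}

```text
clock: 11.82
tcp_pos: [0.6448, -0.2498, 0.0191]
eef_rot: [0.176, 3.135, -0.001]
ft_force: [-0.1, -0.0, -3.3]
gripper_width: 0.107
```

```bash
python3 - <<'E'
from meas import *
st(); o=arm.get_obs()
im=arm.read_camera("wrist"); cv2.imwrite("pics/w9.png",im[:,:,::-1]);pickle.dump((o,im),open("w9.pkl","wb"))
st()
rel([.6433,-.2476,.0135],83.5)
E
```

```text
clk 11.82 tcp [ 0.6448 -0.2498  0.0191] ya 83.58 tilt [ 0.0015 -0.0006] F [-0.1 -0.  -3.3] w 0.107
clk 11.87 tcp [ 0.6449 -0.2499  0.0193] ya 83.58 tilt [ 0.0018 -0.0006] F [-0.3  0.4 -3.9] w 0.098
rel [-0.03  0.11  0.08] [0.0019 0.0021 0.0058] rows>= 0.2
```

View pics/w9.png

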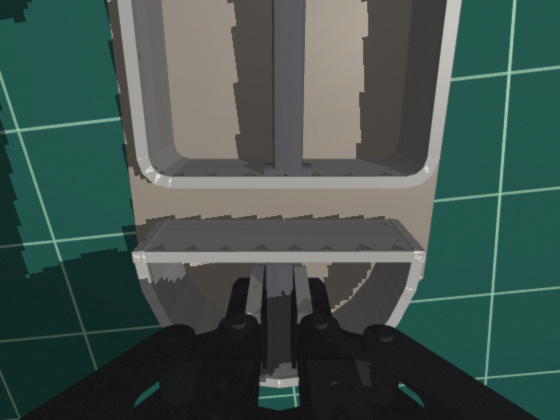

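```bash
python3 - <<'E'
from meas import *
o,im=pickle.load(open("w9.pkl","rb"))
R=Rn.from_rotvec(o["eef_rot"]).as_matrix()
def tf(uv,z): return np.round(1000*((unproj("wrist",uv,z,o)-o["tcp_pos"])@R),1)
print("panel front outer rim",tf([[160,187],[285,187],[420,187]],.038))
print("flap rear outer rim",tf([[140,250],[278,250],[420,250]],.045), "flap bottom",tf([[278,220]],.013))
print("board sides",tf([[131,180],[434,220],[138,225]],.006))
vis=cv2.resize(im[150:280,110:460,::-1],None,fx=2.2,fy=2.2,interpolation=cv2.INTER_CUBIC); cv2.imwrite("pics/w9z.png",vis)
E
```

```text
panel front outer rim [[ 49.  -39.8 -18.9]
 [ 49.    2.4 -18.9]
 [ 49.   48.1 -19. ]]
flap rear outer rim [[ 28.9 -46.5 -25.9]
 [ 28.9   0.1 -25.9]
 [ 28.9  48.  -25.9]] flap bottom [[28.   0.1  6.1]]
board sides [[ 43.5 -62.1  13.1]
 [ 25.5  68.4  13.1]
 [ 23.1 -61.6  13.1]]
```

View pics/w9z.png

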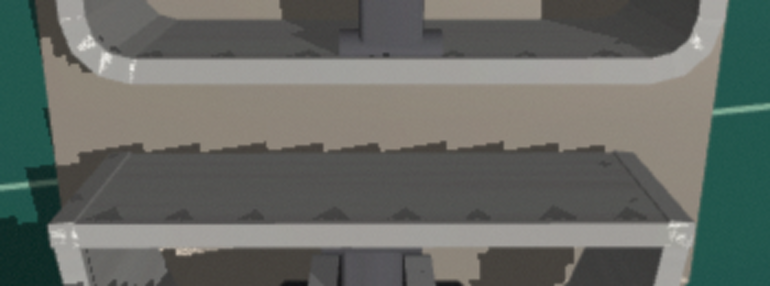

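Request:
{"method": "step_arm", "body": {"moves": [[0, 0, 0, 0.0019, 0.0023, 0, 255], [0, 0, 0, 0.0019, 0.0023, 0.003, 255], [0, 0, 0, 0.0019, 0.0023, 0.006, 255], [0, 0, 0, 0.0019, 0.0023, 0.0065, 255], [0, 0, 0, 0.0019, 0.0023, 0.0065, 255]]}}

```text
clock: 12.28
tcp_pos: [0.6429, -0.2468, 0.0126]
eef_rot: [0.176, 3.136, 0.001]
ft_force: [-2.2, 1.6, 4.0]
gripper_width: 0.102
```

```bash
python3 - <<'E'
from meas import *
st(); o=arm.get_obs()
im=arm.read_camera("wrist"); cv2.imwrite("pics/w10.png",im[:,:,::-1]);pickle.dump((o,im),open("w10.pkl","wb"))
st()
rel([.6433,-.2476,.0135],83.5)
E
```

```text
clk 12.28 tcp [ 0.6429 -0.2468  0.0126] ya 83.58 tilt [0.0006 0.0008] F [-2.2  1.6  4. ] w 0.102
clk 12.33 tcp [ 0.6429 -0.2468  0.0126] ya 83.58 tilt [0.0006 0.0008] F [-2.   2.1  5.9] w 0.102
rel [0.05 0.03 0.08] [-0.0005 -0.0007 -0.0009] rows>= 0.0
```

View pics/w10.png

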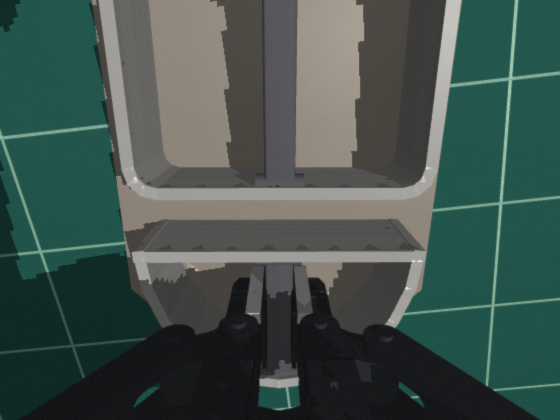

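Request:
{"method": "step_arm", "body": {"moves": [[0, 0, 0, 0, 0, 0, 165], [0, 0, 0, 0, 0, 0, 165], [0, 0, 0, 0, 0, 0, 165], [0, 0, 0, 0, 0, -0.04, 165], [0, 0, 0, 0.01, 0, -0.08, 165], [0, 0, 0, 0.04, 0, -0.12, 165], [0, 0, 0, 0.04, 0, -0.16, 165], [0, 0, 0, 0.04, 0, -0.2, 165], [0, 0, 0, 0.04, 0, -0.2, 165], [0, 0, 0, 0.04, 0, -0.2, 165]]}}

```text
clock: 13.17
tcp_pos: [0.6045, -0.2439, 0.2155]
eef_rot: [0.176, 3.129, -0.003]
ft_force: [-1.1, -0.0, -1.2]
gripper_width: 0.354
```

```bash
python3 - <<'E'
from meas import *
o=st()
im=arm.read_camera("wrist"); cv2.imwrite("pics/w11.png",im[:,:,::-1]);pickle.dump((o,im),open("w11.pkl","wb"))
st()
E
```

```text
clk 13.17 tcp [ 0.6045 -0.2439  0.2155] ya 83.55 tilt [ 0.0074 -0.0021] F [-1.1 -0.  -1.2] w 0.354
clk 13.22 tcp [ 0.6033 -0.2429  0.2128] ya 83.57 tilt [ 0.0026 -0.0004] F [ 0.2  0.5 -0.5] w 0.351
```

View pics/w11.png

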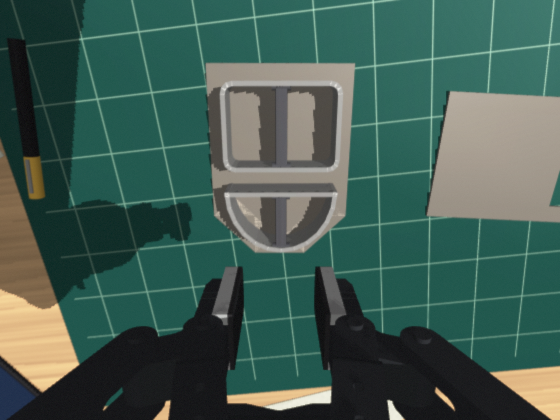

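```bash
cat >> h.py <<'E'
def rimfit(n,x0,im,cam,o,ztop):
    """fit by the bright top band (4 mm) of the rim at height ztop"""
    g=cv2.GaussianBlur(cv2.cvtColor(im,cv2.COLOR_RGB2GRAY).astype(np.float32),(0,0),.8)
    P=SH[n]; d=np.r_[P,P[:1]]; L=np.r_[0,np.cumsum(np.linalg.norm(np.diff(d,axis=0),axis=1))]
    s=np.linspace(0,L[-1],400)[:-1]; q=np.c_[np.interp(s,L,d[:,0]),np.interp(s,L,d[:,1])]
    t=np.roll(q,-2,0)-np.roll(q,2,0); nn=np.c_[t[:,1],-t[:,0]]; nn/=np.linalg.norm(nn,axis=1)[:,None]; nn*=np.sign((nn*q).sum(1))[:,None]
    def val(x,off):
        a=np.radians(x[2]); R=np.array([[np.cos(a),-np.sin(a)],[np.sin(a),np.cos(a)]])
        w=(q+nn*off)@R.T+x[:2]; uv=proj(cam,np.c_[w,w[:,0]*0+ztop],o).astype(np.float32)
        return cv2.remap(g,uv[:,0][None],uv[:,1][None],cv2.INTER_LINEAR)[0]
    sc=np.array([.004,.004,2.])
    def c(d):
        x=np.array(x0)+d*sc
        return -np.mean(np.clip(np.mean([val(x,-.001),val(x,-.002),val(x,-.003)],0)-.5*val(x,.0015)-.5*val(x,-.0055),-40,40))
    best=None
    for s0 in ([0,0,0],[1,1,1],[-1,-1,-1],[1,-1,0],[-1,1,0]):
        r=minimize(c,np.array(s0,float),method="Nelder-Mead",options=dict(initial_simplex=np.array(s0)+np.array([[0,0,0],[1,0,0],[0,1,0],[0,0,1.]]),xatol=.005,fatol=.005))
        if best is None or r.fun<best.fun: best=r
    return np.array(x0)+best.x*sc,-best.fun
def inframe(xd,xb):
    a=np.radians(xb[2]); R=np.array([[np.cos(a),-np.sin(a)],[np.sin(a),np.cos(a)]]); return np.round(1000*((xd[:2]-xb[:2])@R),1),round(xd[2]-xb[2],2)
E
python3 - <<'E'
from meas import *
o,im,out=measure("m4",[("big_offcut",[.597,-.242,-6.5],0)])
b=out["big_offcut"]; a=np.radians(b[2]); ex=np.array([np.cos(a),np.sin(a)])
vis=cv2.imread("pics/m4.png")
for n,xo in(("panel_die",-.038),("flap_die",.0465)):
    x,f=rimfit(n,[*(b[:2]+ex*xo),b[2]],im,"wrist",o,.038); print(n,np.round(x,4),"contrast %.1f"%f,"in board frame",inframe(x,b))
    q=pts(n,x,.006); cv2.polylines(vis,[np.round(proj("wrist",q[len(q)//2:],o)).astype(int)],1,(255,0,0),1)
cv2.imwrite("pics/m4.png",cv2.resize(vis[40:280,150:420],None,fx=2.5,fy=2.5))
E
```

```text
big_offcut [ 597.2 -242.3] yaw -6.60 resid 7.7
clk 13.22 tcp [ 0.6033 -0.2429  0.2128] ya 83.57 tilt [ 0.0026 -0.0004] F [ 0.2  0.5 -0.5] w 0.351
panel_die [ 0.5591 -0.237  -6.4107] contrast 40.0 in board frame (array([-38.5,   0.9]), np.float64(0.19))Traceback (most recent call last):
  File "<stdin>", line 6, in <module>
  File "h.py", line 101, in rimfit
    r=minimize(c,np.array(s0,float),method="Nelder-Mead",options=dict(initial_simplex=np.array(s0)+np.array([[0,0,0],[1,0,0],[0,1,0],[0,0,1.]]),xatol=.005,fatol=.005))
    res = _minimize_neldermead(fun, x0, args, callback, bounds=bounds,
                               **options)
    fxr = func(xr)
    fx = function(np.copy(x), *(wrapper_args + args))
  File "h.py", line 98, in c
    return -np.mean(np.clip(np.mean([val(x,-.001),val(x,-.002),val(x,-.003)],0)-.5*val(x,.0015)-.5*val(x,-.0055),-40,40))
                                     ~~~^^^^^^^^^
  File "h.py", line 93, in val
    w=(q+nn*off)@R.T+x[:2]; uv=proj(cam,np.c_[w,w[:,0]*0+ztop],o).astype(np.float32)
                               ~~~~^^^^^^^^^^^^^^^^^^^^^^^^^^^^^^
  File "h.py", line 13, in proj
    m,R,t=ext(name,obs); f,cx,cy=K(m); c=np.atleast_2d(P)@R.T+t
          ~~~^^^^^^^^^^
  File "h.py", line 7, in ext
    m=arm.camera_model(name)
ValueError: time passes only in moves, steps and waits
```

View pics/m4.png

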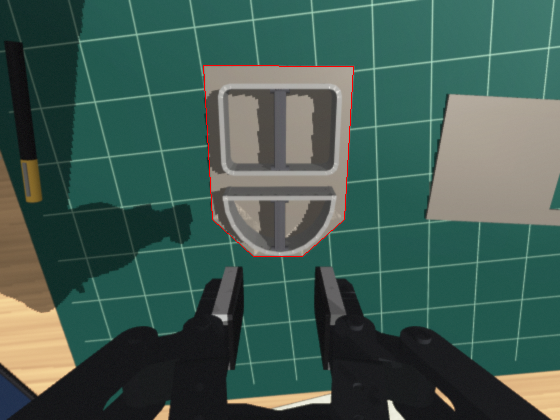

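```bash
python3 - <<'E'
s=open("h.py").read()
s=s.replace("def ext(name,obs=None):\n    m=arm.camera_model(name)","import functools\n@functools.lru_cache(None)\ndef cm(name): return arm.camera_model(name)\ndef ext(name,obs=None):\n    m=cm(name)").replace("-40,40","-150,150")
open("h.py","w").write(s)
E
cat > onboard.py <<'E'
from meas import *
def onb(tag,board,x0b,dies,data=None,cam="wrist"):
    o,im,out=measure(tag,[(board,x0b,0)],data=data,cam=cam)
    b=out[board]; a=np.radians(b[2]); R=np.array([[np.cos(a),-np.sin(a)],[np.sin(a),np.cos(a)]])
    vis=cv2.imread(f"pics/{tag}.png")
    for n,dx,dy,dyaw in dies:
        x,f=rimfit(n,[*(b[:2]+R@[dx,dy]),b[2]+dyaw],im,cam,o,.038); print(n,np.round(x,4),"contrast %.1f"%f,"in board frame",inframe(x,b))
        q=pts(n,x,.006); cv2.polylines(vis,[np.round(proj(cam,q[len(q)//2:],o)).astype(int)],1,(255,0,0),1)
    u=proj(cam,[[*b[:2],0]],o)[0].astype(int); r0=max(0,u[1]-120); c0=max(0,u[0]-140)
    cv2.imwrite(f"pics/{tag}.png",cv2.resize(vis[r0:r0+240,c0:c0+280],None,fx=2.4,fy=2.4,interpolation=cv2.INTER_CUBIC)); return o,im,b
E
python3 - <<'E'
from onboard import *
onb("m4b","big_offcut",[.597,-.242,-6.5],[("panel_die",-.038,0,0),("flap_die",.0465,0,0)],data=pickle.load(open("m4.pkl","rb")))
E
```

```text
big_offcut [ 597.2 -242.3] yaw -6.60 resid 7.7
clk 13.22 tcp [ 0.6033 -0.2429  0.2128] ya 83.57 tilt [ 0.0026 -0.0004] F [ 0.2  0.5 -0.5] w 0.351
panel_die [ 0.559  -0.2366 -6.4004] contrast 56.0 in board frame (array([-38.5,   1.2]), np.float64(0.2))
flap_die [ 0.6428 -0.2454 -6.3062] contrast 43.1 in board frame (array([45.7,  2.2]), np.float64(0.29))
```

View pics/m4b.png

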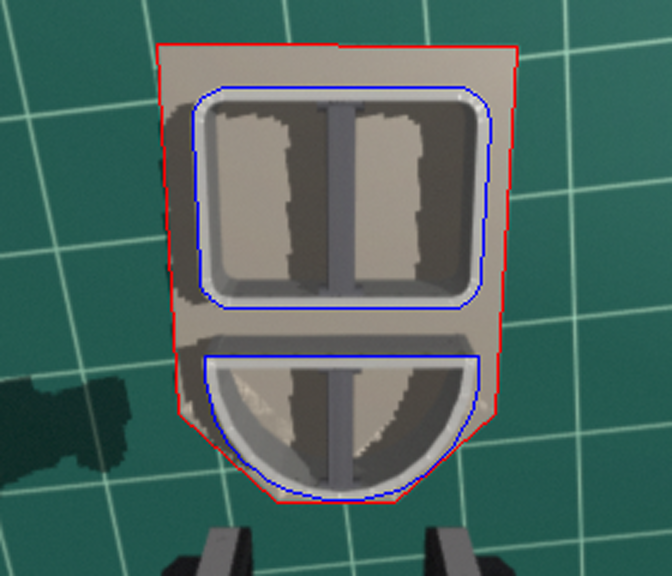

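```bash
python3 - <<'E'
from meas import *
st()
rel([.4043,.1766,.12],66.8)
E
```

```text
clk 13.27 tcp [ 0.6026 -0.2423  0.211 ] ya 83.59 tilt [-0.0006  0.0006] F [ 0.5  0.5 -0.3] w 0.353
rel [ 0.03 -0.04 16.79] [0.2438 0.394  0.0914] rows>= 11.3
```

Request:
{"method": "step_arm", "body": {"moves": [[0, 0, 2, 0.022, 0.035, 0.008, 150], [0, 0, 4, 0.044, 0.07, 0.016, 150], [0, 0, 6, 0.066, 0.105, 0.024, 150], [0, 0, 8, 0.088, 0.14, 0.032, 150], [0, 0, 10, 0.11, 0.176, 0.04, 150], [0, 0, 12, 0.132, 0.211, 0.048, 150], [0, 0, 14, 0.154, 0.246, 0.056, 150], [0, 0, 16, 0.176, 0.282, 0.064, 150], [0, 0, 16.8, 0.198, 0.317, 0.072, 150], [0, 0, 16.8, 0.22, 0.352, 0.08, 150]]}}

```text
clock: 14.1
tcp_pos: [0.4237, 0.1276, 0.131]
eef_rot: [-0.633, -3.075, 0.004]
ft_force: [0.3, 1.2, 0.1]
gripper_width: 0.408
```

```bash
python3 - <<'E'
from meas import *
st()
rel([.4043,.1766,.12],66.8)
E
```

```text
clk 14.10 tcp [0.4237 0.1276 0.131 ] ya 66.75 tilt [-0.0028 -0.0018] F [0.3 1.2 0.1] w 0.408
rel [-0.16 -0.11 -0.05] [0.0372 0.0373 0.011 ] rows>= 1.3
```

Request:
{"method": "step_arm", "body": {"moves": [[0, 0, 0, 0.037, 0.037, 0.011, 150], [0, 0, 0, 0.037, 0.037, 0.03, 150], [0, 0, 0, 0.037, 0.037, 0.04, 150], [0, 0, 0, 0.037, 0.037, 0.04, 150], [0, 0, 0, 0.037, 0.037, 0.04, 150], [0, 0, 0, 0.037, 0.037, 0.04, 150]]}}

```text
clock: 14.6
tcp_pos: [0.4076, 0.1733, 0.093]
eef_rot: [0.637, 3.076, -0.001]
ft_force: [-0.1, -0.4, -0.0]
gripper_width: 0.411
```

```bash
python3 - <<'E'
from meas import *
o=st()
im=arm.read_camera("wrist"); cv2.imwrite("pics/w12.png",im[:,:,::-1])
rel([.4043,.1766,.008],66.8)
E
```

```text
clk 14.60 tcp [0.4076 0.1733 0.093 ] ya 66.58 tilt [ 0.0003 -0.0008] F [-0.1 -0.4 -0. ] w 0.411
rel [ 0.01  0.05 -0.22] [0.0045 0.0014 0.0853] rows>= 2.0
```

View pics/w12.png

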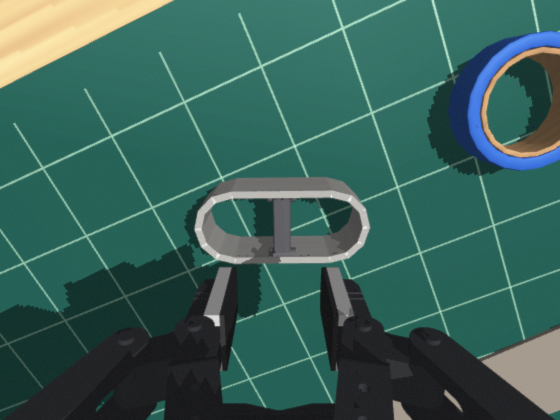

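Request:
{"method": "step_arm", "body": {"moves": [[0, 0, -0.2, 0.0045, 0.0014, 0.03, 150], [0, 0, -0.2, 0.0045, 0.0014, 0.06, 150], [0, 0, -0.2, 0.0045, 0.0014, 0.0845, 150], [0, 0, -0.2, 0.0045, 0.0014, 0.0845, 150], [0, 0, -0.2, 0.0045, 0.0014, 0.0845, 150], [0, 0, -0.2, 0.0045, 0.0014, 0.0845, 255], [0, 0, -0.2, 0.0045, 0.0014, 0.0845, 255], [0, 0, -0.2, 0.0045, 0.0014, 0.0845, 255], [0, 0, -0.2, 0.0045, 0.0014, 0.0845, 255]]}}

```text
clock: 15.4
tcp_pos: [0.4046, 0.1783, 0.0101]
eef_rot: [0.628, 3.076, 0.004]
ft_force: [-0.6, -2.3, 6.7]
gripper_width: 0.102
```

```bash
python3 - <<'E'
from meas import *
o=st()
rel([*o["tcp_pos"][:2],.1],66.8)
d=o["tcp_pos"][:2]-[.4043,.1766]; print(d@[np.cos(np.radians(-23.2)),np.sin(np.radians(-23.2))])
rel([.6073,.2603,.07],95.8)
E
```

```text
clk 15.40 tcp [0.4046 0.1783 0.0101] ya 66.93 tilt [0.0031 0.0019] F [-0.6 -2.3  6.7] w 0.102
rel [0.17 0.12 0.13] [-0.0002  0.0003 -0.0899] rows>= 2.2
-0.00039684384247686325
rel [  0.14   0.16 -28.87] [-0.1545  0.1551 -0.0591] rows>= 5.4
```

Request:
{"method": "step_arm", "body": {"moves": [[0, 0, 0, 0, 0, -0.03, 255], [0, 0, 0, 0, 0, -0.06, 255], [0, 0, -5, -0.027, 0.027, -0.06, 255], [0, 0, -10, -0.053, 0.053, -0.06, 255], [0, 0, -15, -0.08, 0.08, -0.06, 255], [0, 0, -20, -0.107, 0.107, -0.06, 255], [0, 0, -25, -0.13, 0.13, -0.06, 255], [0, 0, -28.9, -0.1545, 0.155, -0.06, 255], [0, 0, -28.9, -0.1545, 0.155, -0.06, 255], [0, 0, -28.9, -0.1545, 0.155, -0.06, 255]]}}

```text
clock: 16.23
tcp_pos: [0.6073, 0.2607, 0.0689]
eef_rot: [-0.161, 3.136, 0.0]
ft_force: [-0.7, -0.5, -2.8]
gripper_width: 0.103
```

```bash
python3 - <<'E'
from meas import *
o=st()
rel([.6073,.2603,.03],95.8)
E
```

```text
clk 16.23 tcp [0.6073 0.2607 0.0689] ya 95.87 tilt [0.0015 0.0002] F [-0.7 -0.5 -2.8] w 0.103
rel [0.   0.08 0.07] [ 0.0001 -0.0004  0.0389] rows>= 0.9
```

Request:
{"method": "step_arm", "body": {"moves": [[0, 0, 0, 0, 0, 0.025, 255], [0, 0, 0, 0, 0, 0.045, 255], [0, 0, 0, 0, 0, 0.051, 255], [0, 0, 0, 0, 0, 0.051, 255], [0, 0, 0, 0, 0, 0.051, 255], [0, 0, 0, 0, 0, 0.051, 255]]}}

```text
clock: 16.73
tcp_pos: [0.6066, 0.2605, 0.0189]
eef_rot: [-0.161, 3.135, 0.001]
ft_force: [0.3, -0.7, -2.1]
gripper_width: 0.104
```

```bash
python3 - <<'E'
from meas import *
st(); o=arm.get_obs()
im=arm.read_camera("wrist"); cv2.imwrite("pics/w13.png",im[:,:,::-1]);pickle.dump((o,im),open("w13.pkl","wb"))
st()
rel([.6073,.2603,.013],95.8)
E
```

```text
clk 16.73 tcp [0.6066 0.2605 0.0189] ya 95.87 tilt [0.002  0.0009] F [ 0.3 -0.7 -2.1] w 0.104
clk 16.78 tcp [0.6068 0.2606 0.0191] ya 95.87 tilt [0.0024 0.0011] F [ 0.7  1.  -2.6] w 0.098
rel [0.05 0.14 0.07] [-0.0004 -0.0004  0.0061] rows>= 0.1
```

View pics/w13.png

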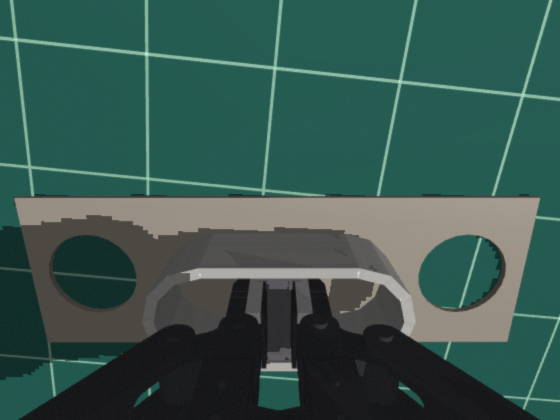

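```bash
python3 - <<'E'
from meas import *
o,im=pickle.load(open("w13.pkl","rb"))
R=Rn.from_rotvec(o["eef_rot"]).as_matrix()
def tf(uv,z): return np.round(1000*((unproj("wrist",uv,z,o)-o["tcp_pos"])@R),1)
print("back edge",tf([[15,197.5],[539,197.5]],.006),"front",tf([[50,342],[505,342]],.006))
print("holes",tf([[50,273],[137,273],[419,272],[505.5,272]],.006))
zb=.003+.0191-.0101
print("die rim back outer",tf([[200,268.5],[278,268.5],[360,268.5]],zb+.032),"L/R",tf([[143.5,305],[415,305]],zb+.032),"bottom back",tf([[278,233]],zb))
cv2.imwrite("pics/w13z.png",cv2.resize(im[180:350,120:440,::-1],None,fx=2.4,fy=2.4,interpolation=cv2.INTER_CUBIC))
E
```

```text
back edge [[  35.7 -112.5   12.8]
 [  35.8  112.3   13. ]] front [[ -38.3 -111.7   13. ]
 [ -38.4  111.9   13.1]]
holes [[  -0.4 -104.4   12.9]
 [  -0.4  -64.5   12.9]
 [   0.    65.    13. ]
 [   0.   104.8   13. ]]
die rim back outer [[ 21.5 -26.7 -25.1]
 [ 21.5   0.2 -25.1]
 [ 21.5  28.6 -25.1]] L/R [[  7.  -47.8 -25.1]
 [  6.9  49.3 -25. ]] bottom back [[21.8  0.2  6.9]]
```

View pics/w13z.png

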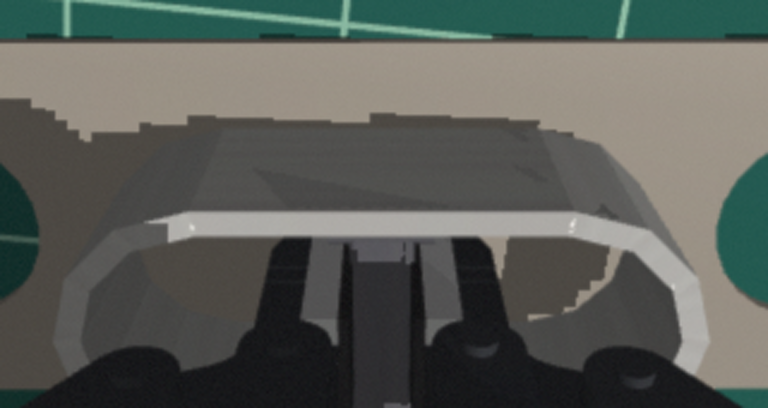

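Request:
{"method": "step_arm", "body": {"moves": [[0, 0, 0, -0.0009, -0.0006, 0, 255], [0, 0, 0, -0.0009, -0.0006, 0.003, 255], [0, 0, 0, -0.0009, -0.0006, 0.0055, 255], [0, 0, 0, -0.0009, -0.0006, 0.006, 255], [0, 0, 0, -0.0009, -0.0006, 0.006, 255], [0, 0, 0, -0.0009, -0.0006, 0.006, 255]]}}

```text
clock: 17.28
tcp_pos: [0.6076, 0.2599, 0.0132]
eef_rot: [-0.161, 3.137, 0.002]
ft_force: [-2.3, -0.3, 8.0]
gripper_width: 0.106
```

```bash
python3 - <<'E'
from meas import *
st(); o=arm.get_obs()
im=arm.read_camera("wrist"); cv2.imwrite("pics/w14.png",im[:,:,::-1]);pickle.dump((o,im),open("w14.pkl","wb"))
st()
E
```

```text
clk 17.28 tcp [0.6076 0.2599 0.0132] ya 95.86 tilt [0.0009 0.001 ] F [-2.3 -0.3  8. ] w 0.106
clk 17.33 tcp [0.6076 0.2599 0.0132] ya 95.86 tilt [0.0009 0.0011] F [-3.2 -1.2  7.4] w 0.101
```

View pics/w14.png

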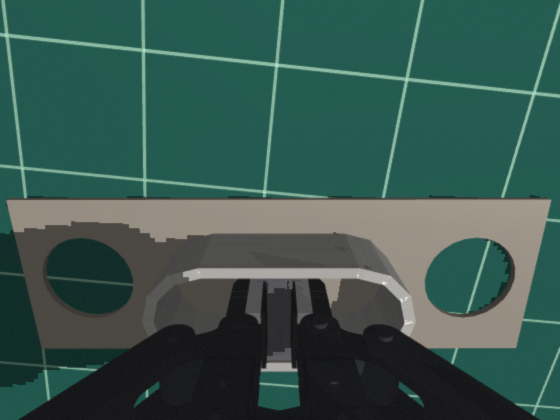

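Request:
{"method": "step_arm", "body": {"moves": [[0, 0, 0, 0, 0, 0, 150], [0, 0, 0, 0, 0, 0, 150], [0, 0, 0, 0, 0, 0, 150], [0, 0, 0, 0, 0, -0.04, 150], [0, 0, 0, 0.01, 0, -0.08, 150], [0, 0, 0, 0.02, 0, -0.12, 150], [0, 0, 0, 0.03, 0, -0.16, 150], [0, 0, 0, 0.03, 0, -0.18, 150], [0, 0, 0, 0.03, 0, -0.18, 150], [0, 0, 0, 0.03, 0, -0.18, 150]]}}

```text
clock: 18.17
tcp_pos: [0.5777, 0.2571, 0.1928]
eef_rot: [-0.161, 3.135, 0.003]
ft_force: [-0.5, 0.1, -0.5]
gripper_width: 0.41
```

```bash
python3 - <<'E'
from onboard import *
arm.read_camera("scene")
onb("m5","strip_offcut",[.607,.26,5.8],[("tab_die",0,0,0)])
E
```

```text
strip_offcut [607.4 260.3] yaw 5.89 resid 69.3
clk 18.22 tcp [0.5768 0.2567 0.191 ] ya 95.88 tilt [-0.0005  0.0001] F [-0.8 -1.1 -0.9] w 0.410
tab_die [0.6066 0.2603 6.3023] contrast 61.9 in board frame (array([-0.7,  0.1]), np.float64(0.41))
```

View pics/m5.png

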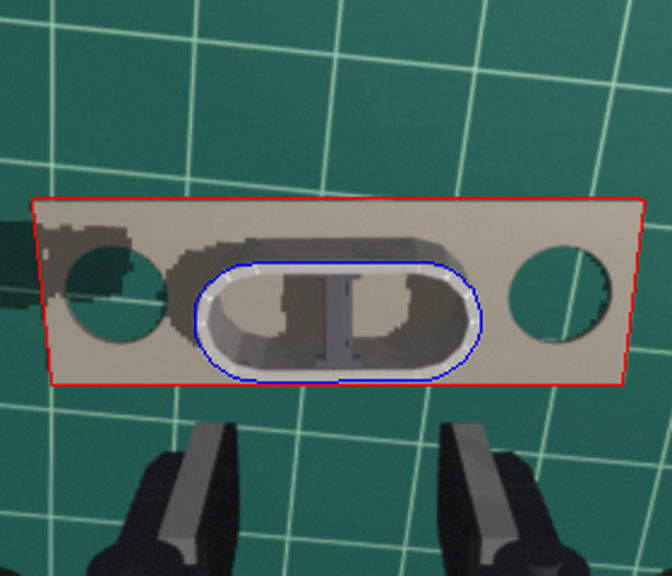

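```bash
python3 - <<'E'
from meas import *
o,im=pickle.load(open("m3.pkl","rb"))
g=cv2.cvtColor(im,cv2.COLOR_RGB2HSV)
cv2.imwrite("pics/rz.png",cv2.resize(im[70:180,180:300,::-1],None,fx=5,fy=5,interpolation=cv2.INTER_CUBIC))
w=unproj("wrist",[[254,96],[230,163]],.033,o); d=w[1]-w[0]; print(w,np.degrees(np.arctan2(d[1],d[0])))
rel([.4086,-.1682,.12],75); 
E
```

```text
[[ 0.38045674 -0.15249173  0.033     ]
 [ 0.44204197 -0.17679299  0.033     ]] -21.53396875986469
rel [-0.07 -0.12 20.88] [ 0.2102 -0.4052  0.0708] rows>= 11.1
```

View pics/rz.png

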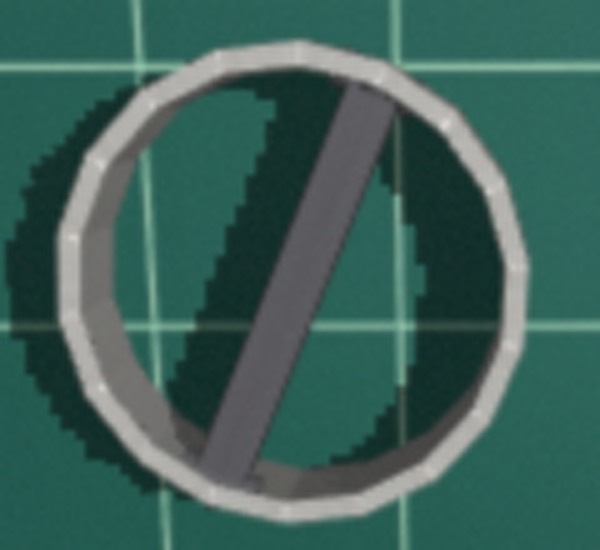

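```bash
python3 - <<'E'
from meas import *
o,im=pickle.load(open("m3.pkl","rb"))
w=unproj("wrist",[[180+372/5,70+95/5],[180+231/5,70+470/5]],.033,o); d=w[1]-w[0]; print(w.mean(0),np.degrees(np.arctan2(d[1],d[0])))
rel([.4086,-.1682,.12],67.8); 
E
```

```text
[ 0.40870724 -0.16624347  0.033     ] -22.540085467505424
rel [-0.08 -0.12 28.08] [ 0.2102 -0.4052  0.0708] rows>= 11.1
```

Request:
{"method": "step_arm", "body": {"moves": [[0, 0, 3, 0.019, -0.036, 0.006, 150], [0, 0, 6, 0.038, -0.073, 0.012, 150], [0, 0, 9, 0.057, -0.11, 0.018, 150], [0, 0, 12, 0.076, -0.146, 0.024, 150], [0, 0, 15, 0.095, -0.183, 0.03, 150], [0, 0, 18, 0.114, -0.22, 0.036, 150], [0, 0, 21, 0.133, -0.256, 0.042, 150], [0, 0, 24, 0.152, -0.293, 0.048, 150], [0, 0, 27, 0.171, -0.33, 0.054, 150], [0, 0, 28.3, 0.19, -0.366, 0.06, 150]]}}

```text
clock: 19.1
tcp_pos: [0.4237, -0.1277, 0.1299]
eef_rot: [-0.613, -3.078, 0.001]
ft_force: [0.4, -0.0, -1.0]
gripper_width: 0.415
```

```bash
python3 - <<'E'
from meas import *
st()
rel([.4086,-.1675,.1],67.5); 
E
```

```text
clk 19.10 tcp [ 0.4237 -0.1277  0.1299] ya 67.47 tilt [-0.0029 -0.0002] F [ 0.4 -0.  -1. ] w 0.415
rel [-0.08 -0.15 -0.03] [-0.0013 -0.0425  0.03  ] rows>= 1.2
```

Request:
{"method": "step_arm", "body": {"moves": [[0, 0, 0, -0.0013, -0.041, 0.01, 150], [0, 0, 0, -0.0013, -0.042, 0.03, 150], [0, 0, 0, -0.0013, -0.042, 0.035, 150], [0, 0, 0, -0.0013, -0.042, 0.035, 150], [0, 0, 0, -0.0013, -0.042, 0.035, 150], [0, 0, 0, -0.0013, -0.042, 0.035, 150]]}}

```text
clock: 19.6
tcp_pos: [0.4118, -0.1644, 0.0965]
eef_rot: [-0.607, -3.082, -0.0]
ft_force: [1.0, 0.6, 0.9]
gripper_width: 0.409
```

```bash
python3 - <<'E'
from meas import *
o=st()
im=arm.read_camera("wrist"); cv2.imwrite("pics/w15.png",im[:,:,::-1]);pickle.dump((o,im),open("w15.pkl","wb"))
rel([.4086,-.1675,.008],67.5); 
E
```

```text
clk 19.60 tcp [ 0.4118 -0.1644  0.0965] ya 67.74 tilt [-0.0001  0.0002] F [1.  0.6 0.9] w 0.409
rel [0.02 0.03 0.24] [ 0.002  -0.004   0.0888] rows>= 2.1
```

View pics/w15.png

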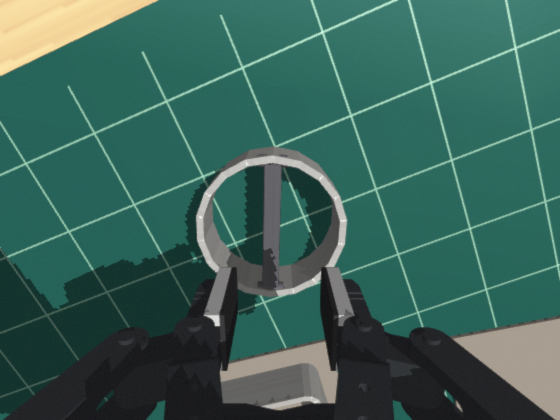

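Request:
{"method": "step_arm", "body": {"moves": [[0, 0, 1.2, 0.002, -0.004, 0.03, 150], [0, 0, 1.2, 0.002, -0.004, 0.06, 150], [0, 0, 1.2, 0.002, -0.004, 0.088, 150], [0, 0, 1.2, 0.002, -0.004, 0.088, 150], [0, 0, 1.2, 0.002, -0.004, 0.088, 150], [0, 0, 1.2, 0.002, -0.004, 0.088, 255], [0, 0, 1.2, 0.002, -0.004, 0.088, 255], [0, 0, 1.2, 0.002, -0.004, 0.088, 255], [0, 0, 1.2, 0.002, -0.004, 0.088, 255]]}}

```text
clock: 20.4
tcp_pos: [0.4091, -0.1687, 0.0102]
eef_rot: [0.642, 3.072, 0.001]
ft_force: [-0.1, 0.8, 7.4]
gripper_width: 0.104
```

```bash
python3 - <<'E'
from meas import *
o=st()
ya=np.radians(66.5); ex=np.array([np.sin(ya),-np.cos(ya)]); print(ex,(o["tcp_pos"][:2]-[.4086,-.1682])@ex)
E
```

```text
clk 20.40 tcp [ 0.4091 -0.1687  0.0102] ya 66.39 tilt [ 0.0038 -0.0002] F [-0.1  0.8  7.4] w 0.104
[ 0.91706007 -0.39874907] 0.0006608740564859368
```

```bash
python3 - <<'E'
from meas import *
rel([.616,-.0357,.07],80.6)
E
```

```text
rel [  0.05   0.21 -14.21] [-0.1365  0.2048 -0.059 ] rows>= 6.1
```

Request:
{"method": "step_arm", "body": {"moves": [[0, 0, 0, 0, 0, -0.03, 255], [0, 0, 0, 0, 0, -0.06, 255], [0, 0, -3, -0.022, 0.033, -0.06, 255], [0, 0, -5, -0.044, 0.066, -0.06, 255], [0, 0, -8, -0.066, 0.1, -0.06, 255], [0, 0, -11, -0.088, 0.133, -0.06, 255], [0, 0, -13, -0.11, 0.166, -0.06, 255], [0, 0, -14.2, -0.1365, 0.205, -0.06, 255], [0, 0, -14.2, -0.1365, 0.205, -0.06, 255], [0, 0, -14.2, -0.1365, 0.205, -0.06, 255]]}}

```text
clock: 21.23
tcp_pos: [0.6176, -0.0316, 0.069]
eef_rot: [0.248, 3.129, 0.002]
ft_force: [0.8, -0.3, -3.2]
gripper_width: 0.103
```

```bash
python3 - <<'E'
from meas import *
st()
rel([.616,-.0357,.018],80.6)
E
```

```text
clk 21.23 tcp [ 0.6176 -0.0316  0.069 ] ya 80.93 tilt [0.0028 0.0008] F [ 0.8 -0.3 -3.2] w 0.103
rel [0.07 0.15 0.33] [ 0.001  -0.0043  0.051 ] rows>= 1.2
```

Request:
{"method": "step_arm", "body": {"moves": [[0, 0, 0.3, 0.001, -0.003, 0.025, 255], [0, 0, 0.3, 0.001, -0.003, 0.044, 255], [0, 0, 0.3, 0.001, -0.003, 0.05, 255], [0, 0, 0.3, 0.001, -0.003, 0.05, 255], [0, 0, 0.3, 0.001, -0.003, 0.05, 255], [0, 0, 0.3, 0.001, -0.003, 0.05, 255]]}}

```text
clock: 21.73
tcp_pos: [0.6141, -0.0386, 0.0199]
eef_rot: [0.267, 3.128, 0.0]
ft_force: [0.6, 0.4, -2.1]
gripper_width: 0.102
```

```bash
python3 - <<'E'
from meas import *
o=st()
im=arm.read_camera("wrist"); cv2.imwrite("pics/w16.png",im[:,:,::-1]);pickle.dump((o,im),open("w16.pkl","wb"))
st()
rel([.616,-.0357,.013],80.6)
E
```

```text
clk 21.73 tcp [ 0.6141 -0.0386  0.0199] ya 80.25 tilt [ 0.0022 -0.0001] F [ 0.6  0.4 -2.1] w 0.102
clk 21.78 tcp [ 0.6142 -0.0385  0.0199] ya 80.25 tilt [0.0024 0.0001] F [ 0.6 -0.6 -2.9] w 0.102
rel [ 0.03  0.14 -0.35] [-0.0013  0.0031  0.0069] rows>= 0.2
```

View pics/w16.png

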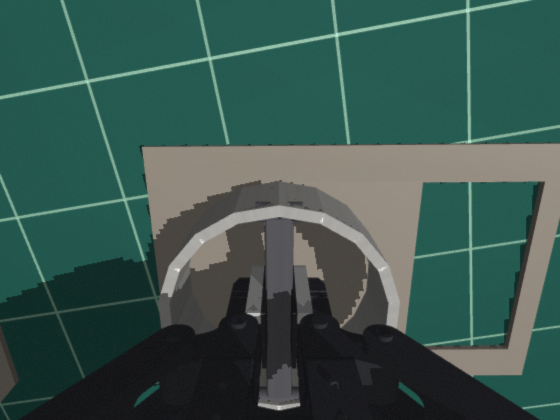

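```bash
python3 - <<'E'
from meas import *
o,im=pickle.load(open("w16.pkl","rb"))
R=Rn.from_rotvec(o["eef_rot"]).as_matrix()
def tf(uv,z): return np.round(1000*((unproj("wrist",uv,z,o)-o["tcp_pos"])@R),1)
print("corner, edge pts",tf([[144,147],[152,230]],.006),"win left",tf([[423.5,182],[408,348]],.006),"back edge",tf([[144,147],[500,145]],.006),"front edge",tf([[520,377],[430,377.5]],.006))
zb=.003+.0199-.0102
print("die rim L/R",tf([[159.5,302],[398.5,302]],zb+.032),"back",tf([[279,206]],zb+.032),"bottom back",tf([[285,181]],zb))
E
```

```text
corner, edge pts [[ 57.3 -55.3  13.7]
 [ 20.5 -55.9  13.8]] win left [[ 42.5  62.   13.8]
 [-42.5  64.7  14. ]] back edge [[ 57.3 -55.3  13.7]
 [ 58.2  91.6  13.8]] front edge [[-60.4 124.1  14. ]
 [-60.7  78.   14. ]]
die rim L/R [[  8.1 -42.3 -24.9]
 [  8.1  43.1 -24.8]] back [[ 44.2   0.4 -24.9]] bottom back [[44.6  2.9  7.1]]
```

Request:
{"method": "step_arm", "body": {"moves": [[0, 0, 0, -0.0016, 0.003, 0, 255], [0, 0, 0, -0.0016, 0.003, 0.003, 255], [0, 0, 0, -0.0016, 0.003, 0.006, 255], [0, 0, 0, -0.0016, 0.003, 0.0067, 255], [0, 0, 0, -0.0016, 0.003, 0.0067, 255], [0, 0, 0, -0.0016, 0.003, 0.0067, 255]]}}

```text
clock: 22.28
tcp_pos: [0.6162, -0.035, 0.0133]
eef_rot: [0.266, 3.129, 0.002]
ft_force: [-2.8, 0.6, 8.0]
gripper_width: 0.104
```

```bash
python3 - <<'E'
from meas import *
o=st()
im=arm.read_camera("wrist"); cv2.imwrite("pics/w17.png",im[:,:,::-1]);pickle.dump((o,im),open("w17.pkl","wb"))
st()
rel([.616,-.0357,.013],80.6)
E
```

```text
clk 22.28 tcp [ 0.6162 -0.035   0.0133] ya 80.30 tilt [0.0013 0.0015] F [-2.8  0.6  8. ] w 0.104
clk 22.33 tcp [ 0.6162 -0.035   0.0133] ya 80.30 tilt [0.0014 0.0015] F [-2.5  1.4  7.1] w 0.102
rel [ 0.1   0.06 -0.3 ] [ 0.0001 -0.0008  0.0003] rows>= 0.0
```

View pics/w17.png

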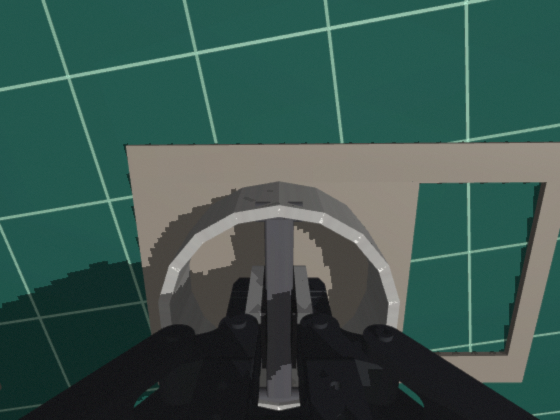

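Request:
{"method": "step_arm", "body": {"moves": [[0, 0, 0, 0, 0, 0, 150], [0, 0, 0, 0, 0, 0, 150], [0, 0, 0, 0, 0, 0, 150], [0, 0, 0, 0, 0, -0.04, 150], [0, 0, 0, 0.01, 0, -0.08, 150], [0, 0, 0, 0.02, 0, -0.12, 150], [0, 0, 0, 0.03, 0, -0.16, 150], [0, 0, 0, 0.03, 0, -0.2, 150], [0, 0, 0, 0.03, 0, -0.2, 150], [0, 0, 0, 0.03, 0, -0.2, 150]]}}

```text
clock: 23.17
tcp_pos: [0.5874, -0.0307, 0.2145]
eef_rot: [0.266, 3.124, 0.002]
ft_force: [1.2, -0.1, -0.4]
gripper_width: 0.409
```

```bash
python3 - <<'E'
from onboard import *
arm.read_camera("scene")
o,im,b=onb("m6","window_offcut",[.6204,-.005,-9.4],[("round_die",0,-.031,0)])
cv2.imwrite("pics/m6f.png",im[:,:,::-1])
E
```

```text
window_offcut [619.7  -5.3] yaw -9.19 resid 75.3
clk 23.22 tcp [ 0.5861 -0.0303  0.2123] ya 80.28 tilt [0.0016 0.0007] F [-0.6  0.6 -0.3] w 0.412
round_die [ 0.6153 -0.0344 -9.443 ] contrast 57.7 in board frame (array([  0.3, -29.5]), np.float64(-0.25))
```

View pics/m6.png

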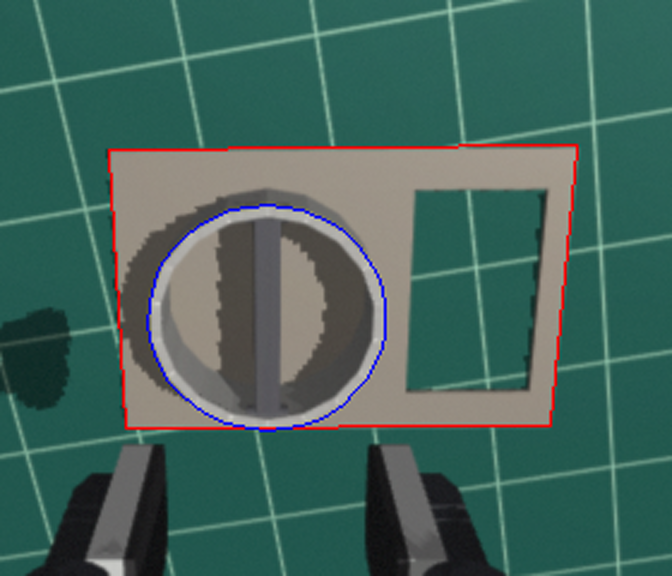

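View pics/m6f.png

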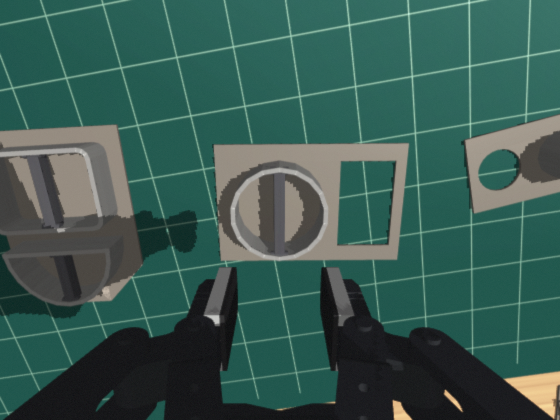

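```bash
python3 - <<'E'
from meas import *
st()
rel([.55,-.42,.23],83.5)
E
```

```text
clk 23.27 tcp [ 0.5853 -0.0302  0.211 ] ya 80.28 tilt [-0.0012  0.0003] F [ 0.1 -0.5  0. ] w 0.414
rel [ 0.01 -0.07 -3.22] [-0.0309 -0.3901 -0.0191] rows>= 9.4
```

Request:
{"method": "step_arm", "body": {"moves": [[0, 0, -3.2, -0.003, -0.039, -0.019, 165], [0, 0, -3.2, -0.006, -0.078, -0.019, 165], [0, 0, -3.2, -0.009, -0.117, -0.019, 165], [0, 0, -3.2, -0.012, -0.156, -0.019, 165], [0, 0, -3.2, -0.015, -0.195, -0.019, 165], [0, 0, -3.2, -0.018, -0.234, -0.019, 165], [0, 0, -3.2, -0.021, -0.273, -0.019, 165], [0, 0, -3.2, -0.025, -0.312, -0.019, 165], [0, 0, -3.2, -0.028, -0.351, -0.019, 165], [0, 0, -3.2, -0.031, -0.39, -0.019, 165]]}}

```text
clock: 24.1
tcp_pos: [0.5495, -0.4213, 0.2279]
eef_rot: [-0.179, -3.133, -0.004]
ft_force: [0.5, -0.3, -0.7]
gripper_width: 0.352
```

Request:
{"method": "step_arm", "body": {"moves": [[0, 0, 0, 0, 0, 0, 165], [0, 0, 0, 0, 0, 0, 165], [0, 0, 0, 0, 0, 0, 165], [0, 0, 0, 0, 0, 0, 165]]}}

```text
clock: 24.43
tcp_pos: [0.5512, -0.418, 0.2291]
eef_rot: [-0.175, -3.135, -0.004]
ft_force: [0.8, 0.2, 0.5]
gripper_width: 0.357
```

```bash
python3 - <<'E'
from onboard import *
D=[("panel_die",-.038,0,0),("flap_die",.0465,0,0)]
onb("m7","big_offcut",[.597,-.242,-6.5],D)
t=arm.read_camera("top"); cv2.imwrite("pics/t7.png",cv2.resize(t[110:230,150:430,::-1],None,fx=2.8,fy=2.8,interpolation=cv2.INTER_CUBIC))
data=(arm.get_obs(),t); pickle.dump(data,open("t7.pkl","wb"))
onb("t7a","big_offcut",[.601,-.243,-6.5],D,data=data,cam="top")
onb("t7b","strip_offcut",[.612,.259,5.8],[("tab_die",0,0,0)],data=data,cam="top")
onb("t7c","window_offcut",[.625,-.006,-9.2],[("round_die",0,-.031,0)],data=data,cam="top")
E
```

```text
big_offcut [ 598.1 -240.5] yaw -6.34 resid 767.3
clk 24.43 tcp [ 0.5512 -0.418   0.2291] ya 83.60 tilt [-0.0016  0.0025] F [0.8 0.2 0.5] w 0.357
panel_die [ 0.5591 -0.2368 -6.3807] contrast 60.5 in board frame (array([-39.1,  -0.7]), np.float64(-0.04))
flap_die [ 0.6428 -0.2467 -6.4288] contrast 43.4 in board frame (array([45.1, -1.2]), np.float64(-0.09))
big_offcut [ 601.4 -243.4] yaw -6.27 resid 1.3
clk 24.53 tcp [ 0.5515 -0.418   0.2301] ya 83.63 tilt [-0.0005  0.0016] F [0.5 0.7 0.3] w 0.355
panel_die [ 0.5641 -0.2381 -6.2887] contrast 13.2 in board frame (array([-37.7,   1.2]), np.float64(-0.02))
flap_die [ 0.6477 -0.2469 -6.4796] contrast 11.4 in board frame (array([46.4,  1.6]), np.float64(-0.21))
strip_offcut [612.  259.2] yaw 6.06 resid 3.2
clk 24.53 tcp [ 0.5515 -0.418   0.2301] ya 83.63 tilt [-0.0005  0.0016] F [0.5 0.7 0.3] w 0.355
tab_die [0.6115 0.26   6.8207] contrast 13.5 in board frame (array([-0.4,  0.8]), np.float64(0.76))
window_offcut [624.6  -6.7] yaw -9.49 resid 2.0
clk 24.53 tcp [ 0.5515 -0.418   0.2301] ya 83.63 tilt [-0.0005  0.0016] F [0.5 0.7 0.3] w 0.355
round_die [ 0.6203 -0.0353 -5.7759] contrast 14.7 in board frame (array([  0.4, -28.9]), np.float64(3.71))
```

View pics/m7.png

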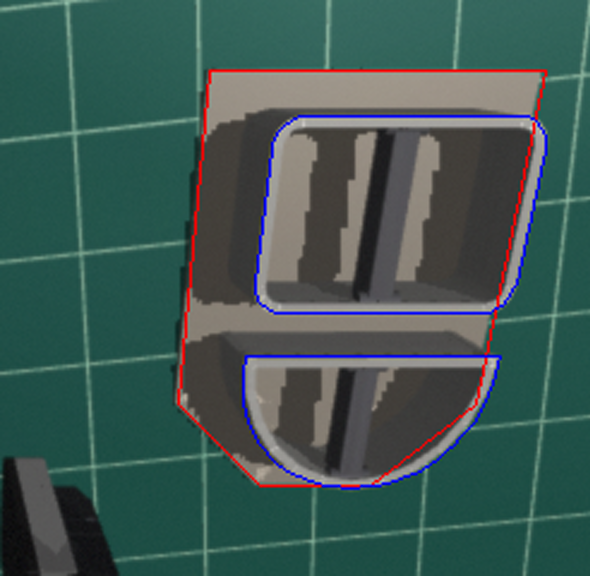

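View pics/t7.png

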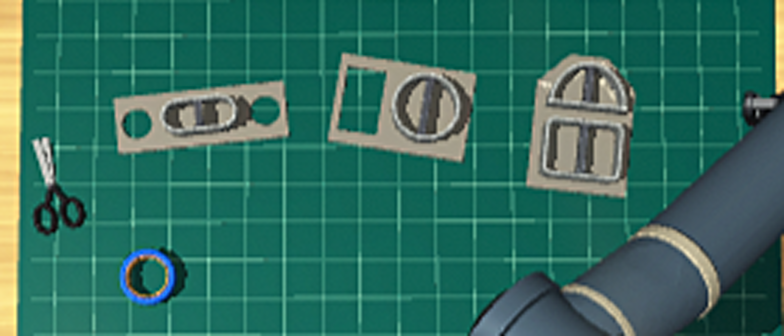

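```bash
python3 - <<'E'
from meas import *
st()
rel([.5592,-.2388,.08],83.5)
E
```

```text
clk 24.53 tcp [ 0.5515 -0.418   0.2301] ya 83.63 tilt [-0.0005  0.0016] F [0.5 0.7 0.3] w 0.355
rel [ 0.09 -0.04  0.13] [0.0121 0.1788 0.1503] rows>= 5.6
```

Both cameras agree that every die lies slightly toward +y: panel +1.2 mm, flap about +1.8, round about +1.8 and tab about +0.4. I'll re-centre the panel, flap and round by closing the jaws at the corrected y.

Request:
{"method": "step_arm", "body": {"moves": [[0, 0, 0.1, 0.002, 0.03, 0.02, 150], [0, 0, 0.1, 0.004, 0.06, 0.04, 150], [0, 0, 0.1, 0.006, 0.09, 0.065, 150], [0, 0, 0.1, 0.008, 0.12, 0.09, 150], [0, 0, 0.1, 0.01, 0.15, 0.12, 150], [0, 0, 0.1, 0.012, 0.179, 0.14, 150], [0, 0, 0.1, 0.012, 0.179, 0.15, 150], [0, 0, 0.1, 0.012, 0.179, 0.15, 150], [0, 0, 0.1, 0.012, 0.179, 0.15, 150], [0, 0, 0.1, 0.012, 0.179, 0.15, 150]]}}

```text
clock: 25.37
tcp_pos: [0.5596, -0.2424, 0.0821]
eef_rot: [0.183, 3.134, -0.002]
ft_force: [-0.1, -1.7, 0.3]
gripper_width: 0.41
```

```bash
python3 - <<'E'
from meas import *
st()
rel([.5592,-.2388,.02],83.5)
E
```

```text
clk 25.37 tcp [ 0.5596 -0.2424  0.0821] ya 83.32 tilt [ 0.0022 -0.0017] F [-0.1 -1.7  0.3] w 0.410
rel [-0.08  0.14 -0.18] [0.001  0.0036 0.0621] rows>= 1.5
```

Request:
{"method": "step_arm", "body": {"moves": [[0, 0, 0, 0, 0.003, 0.03, 150], [0, 0, 0, 0, 0.003, 0.05, 150], [0, 0, 0, 0, 0.003, 0.064, 150], [0, 0, 0, 0, 0.003, 0.064, 150], [0, 0, 0, 0, 0.003, 0.064, 150], [0, 0, 0, 0, 0.003, 0.064, 150]]}}

```text
clock: 25.87
tcp_pos: [0.5601, -0.2392, 0.0182]
eef_rot: [0.183, 3.134, -0.002]
ft_force: [0.7, 0.2, 0.5]
gripper_width: 0.41
```

```bash
python3 - <<'E'
from meas import *
st()
rel([.5592,-.2388,.0145],83.5)
E
```

```text
clk 25.87 tcp [ 0.5601 -0.2392  0.0182] ya 83.31 tilt [ 0.0023 -0.0012] F [0.7 0.2 0.5] w 0.410
rel [-0.06  0.14 -0.19] [0.001  0.0003 0.0037] rows>= 0.1
```

Request:
{"method": "step_arm", "body": {"moves": [[0, 0, -0.2, 0, 0.0003, 0.003, 150], [0, 0, -0.2, 0, 0.0003, 0.003, 150], [0, 0, -0.2, 0, 0.0003, 0.003, 255], [0, 0, -0.2, 0, 0.0003, 0.003, 255], [0, 0, -0.2, 0, 0.0003, 0.003, 255], [0, 0, -0.2, 0, 0.0003, 0.003, 255]]}}

```text
clock: 26.37
tcp_pos: [0.5597, -0.2376, 0.0143]
eef_rot: [0.176, 3.136, 0.0]
ft_force: [-0.6, 0.8, 4.9]
gripper_width: 0.103
```

```bash
python3 - <<'E'
from meas import *
st()
rel([.6427,-.2486,.08],83.5)
E
```

```text
clk 26.37 tcp [ 0.5597 -0.2376  0.0143] ya 83.58 tilt [0.0008 0.0001] F [-0.6  0.8  4.9] w 0.103
rel [0.01 0.04 0.08] [-0.0838 -0.0016 -0.0656] rows>= 2.6
```

Request:
{"method": "step_arm", "body": {"moves": [[0, 0, 0, 0, 0, -0.003, 255], [0, 0, 0, 0.0003, -0.0012, -0.003, 255], [0, 0, 0, 0.0003, -0.0012, -0.003, 255], [0, 0, 0, 0.0003, -0.0012, -0.003, 255]]}}

```text
clock: 26.7
tcp_pos: [0.5584, -0.2387, 0.0163]
eef_rot: [-0.176, -3.136, -0.0]
ft_force: [-0.2, -0.3, -3.6]
gripper_width: 0.103
```

```bash
python3 - <<'E'
from meas import *
st()
rel([.5592,-.2388,.0143],83.5)
E
```

```text
clk 26.70 tcp [ 0.5584 -0.2387  0.0163] ya 83.56 tilt [-0.001   0.0003] F [-0.2 -0.3 -3.6] w 0.103
rel [ 0.01 -0.06  0.06] [-0.0008 -0.      0.002 ] rows>= 0.1
```

Request:
{"method": "step_arm", "body": {"moves": [[0, 0, 0, -0.0008, 0, 0, 255], [0, 0, 0, -0.0008, 0, 0.002, 255], [0, 0, 0, -0.0008, 0, 0.003, 255], [0, 0, 0, -0.0008, 0, 0.003, 255], [0, 0, 0, -0.0008, 0, 0.003, 255]]}}

```text
clock: 27.12
tcp_pos: [0.5599, -0.2389, 0.0144]
eef_rot: [0.176, 3.136, 0.001]
ft_force: [-1.5, 1.8, 4.9]
gripper_width: 0.101
```

```bash
python3 - <<'E'
from meas import *
st()
rel([.6427,-.2486,.08],83.5)
E
```

```text
clk 27.12 tcp [ 0.5599 -0.2389  0.0144] ya 83.57 tilt [0.0005 0.0004] F [-1.5  1.8  4.9] w 0.101
rel [0.03 0.03 0.07] [-0.0834 -0.0003 -0.0656] rows>= 2.5
```

Good: y is −0.2389 as aimed. Releasing and going over to the flap.

Request:
{"method": "step_arm", "body": {"moves": [[0, 0, 0, 0, 0, 0, 165], [0, 0, 0, 0, 0, 0, 165], [0, 0, 0, 0, 0, 0, 165], [0, 0, 0, 0, 0, -0.03, 165], [0, 0, 0, 0, 0, -0.065, 165], [0, 0, 0, -0.04, 0, -0.068, 165], [0, 0, 0, -0.0825, 0, -0.068, 165], [0, 0, 0, -0.0825, 0, -0.068, 165], [0, 0, 0, -0.0825, 0, -0.068, 165], [0, 0, 0, -0.0825, 0, -0.068, 165]]}}

```text
clock: 27.95
tcp_pos: [0.6408, -0.2481, 0.0808]
eef_rot: [-0.176, -3.135, -0.0]
ft_force: [-1.1, 0.4, -0.5]
gripper_width: 0.352
```

```bash
python3 - <<'E'
from meas import *
st()
rel([.6427,-.2486,.0145],83.5)
E
```

```text
clk 27.95 tcp [ 0.6408 -0.2481  0.0808] ya 83.57 tilt [-0.002   0.0002] F [-1.1  0.4 -0.5] w 0.352
rel [-0.   -0.11  0.07] [-0.0021 -0.0003  0.0663] rows>= 1.6
```

Request:
{"method": "step_arm", "body": {"moves": [[0, 0, 0, -0.001, 0, 0.03, 165], [0, 0, 0, -0.001, 0, 0.055, 165], [0, 0, 0, -0.001, 0, 0.067, 165], [0, 0, 0, -0.001, 0, 0.067, 165], [0, 0, 0, -0.001, 0, 0.067, 165], [0, 0, 0, -0.001, 0, 0.067, 255], [0, 0, 0, -0.001, 0, 0.067, 255], [0, 0, 0, -0.001, 0, 0.067, 255], [0, 0, 0, -0.001, 0, 0.067, 255]]}}

```text
clock: 28.7
tcp_pos: [0.6436, -0.2488, 0.0166]
eef_rot: [0.176, 3.134, -0.001]
ft_force: [-1.0, 0.9, 6.0]
gripper_width: 0.102
```

```bash
python3 - <<'E'
from meas import *
st()
rel([.6427,-.2486,.0145],83.5)
E
```

```text
clk 28.70 tcp [ 0.6436 -0.2488  0.0166] ya 83.57 tilt [ 0.0026 -0.0008] F [-1.   0.9  6. ] w 0.102
rel [-0.03  0.15  0.07] [0.0009 0.0001 0.0021] rows>= 0.1
```

```bash
python3 - <<'E'
from meas import *
rel([.6436,-.2488,.09],83.57);rel([.6159,-.0368,.09],80.3)
E
```

```text
rel [-0.03  0.15 -0.  ] [-0.0002 -0.     -0.0734] rows>= 1.8
rel [-0.02  0.15  3.27] [ 0.0511  0.2075 -0.0736] rows>= 5.4
```

Request:
{"method": "step_arm", "body": {"moves": [[0, 0, 0, 0, 0, 0, 165], [0, 0, 0, 0, 0, 0, 165], [0, 0, 0, 0, 0, 0, 165], [0, 0, 0, 0, 0, -0.035, 165], [0, 0, 0, 0, 0, -0.073, 165], [0, 0, 1, 0.01, 0.041, -0.073, 150], [0, 0, 2, 0.02, 0.082, -0.073, 150], [0, 0, 3, 0.03, 0.123, -0.073, 150], [0, 0, 3.3, 0.04, 0.164, -0.073, 150], [0, 0, 3.3, 0.05, 0.204, -0.073, 150]]}}

```text
clock: 29.53
tcp_pos: [0.6154, -0.0397, 0.0877]
eef_rot: [-0.267, -3.13, -0.0]
ft_force: [-0.1, -0.6, -0.9]
gripper_width: 0.408
```

Request:
{"method": "step_arm", "body": {"moves": [[0, 0, 0, 0.001, 0.003, 0, 150], [0, 0, 0, 0.001, 0.003, 0, 150], [0, 0, 0, 0.001, 0.003, 0, 150], [0, 0, 0, 0.001, 0.003, 0, 150]]}}

```text
clock: 29.87
tcp_pos: [0.6156, -0.0408, 0.088]
eef_rot: [0.271, 3.129, -0.002]
ft_force: [-0.6, -0.4, 0.4]
gripper_width: 0.413
```

```bash
python3 - <<'E'
from meas import *
st()
rel([.6159,-.0368,.0145],80.3)
E
```

```text
clk 29.87 tcp [ 0.6156 -0.0408  0.088 ] ya 80.12 tilt [ 0.0004 -0.0014] F [-0.6 -0.4  0.4] w 0.413
rel [-0.07  0.04 -0.18] [0.0005 0.0041 0.0735] rows>= 1.8
```

Request:
{"method": "step_arm", "body": {"moves": [[0, 0, -0.1, 0, 0.0038, 0.03, 150], [0, 0, -0.1, 0, 0.0038, 0.055, 150], [0, 0, -0.1, 0, 0.0038, 0.07, 150], [0, 0, -0.1, 0, 0.0038, 0.072, 150], [0, 0, -0.1, 0, 0.0038, 0.072, 150], [0, 0, -0.1, 0, 0.0038, 0.072, 150]]}}

```text
clock: 30.37
tcp_pos: [0.617, -0.0366, 0.0166]
eef_rot: [0.267, 3.129, -0.001]
ft_force: [0.0, -0.1, 0.7]
gripper_width: 0.414
```

```bash
python3 - <<'E'
from meas import *
st()
rel([.6159,-.0368,.0145],80.3)
E
```

```text
clk 30.37 tcp [ 0.617  -0.0366  0.0166] ya 80.24 tilt [ 0.0015 -0.0008] F [ 0.  -0.1  0.7] w 0.414
rel [-0.03  0.09 -0.06] [ 0.001  -0.0004  0.0021] rows>= 0.1
```

Request:
{"method": "step_arm", "body": {"moves": [[0, 0, 0, 0, -0.0003, 0.001, 255], [0, 0, 0, 0, -0.0003, 0.001, 255], [0, 0, 0, 0, -0.0003, 0.001, 255], [0, 0, 0, 0, -0.0003, 0.001, 255], [0, 0, 0, 0, -0.0003, 0.001, 255]]}}

```text
clock: 30.78
tcp_pos: [0.617, -0.0355, 0.0161]
eef_rot: [0.264, 3.128, 0.0]
ft_force: [-1.4, -1.6, 6.1]
gripper_width: 0.104
```

```bash
python3 - <<'E'
from meas import *
st()
rel([.6159,-.0368,.0145],80.3)
E
```

```text
clk 30.78 tcp [ 0.617  -0.0355  0.0161] ya 80.36 tilt [ 0.0022 -0.0002] F [-1.4 -1.6  6.1] w 0.104
rel [0.01 0.12 0.06] [ 0.0009 -0.0015  0.0016] rows>= 0.1
```

Request:
{"method": "step_arm", "body": {"moves": [[0, 0, 0, 0, 0, -0.003, 255], [0, 0, 0, 0, -0.0014, -0.003, 255], [0, 0, 0, 0, -0.0014, -0.003, 255], [0, 0, 0, 0, -0.0014, -0.003, 255]]}}

```text
clock: 31.12
tcp_pos: [0.6154, -0.0363, 0.0173]
eef_rot: [-0.263, -3.129, -0.0]
ft_force: [0.3, -0.6, -2.7]
gripper_width: 0.1
```

```bash
python3 - <<'E'
from meas import *
st()
rel([.617,-.0369,.0161],80.3)
E
```

```text
clk 31.12 tcp [ 0.6154 -0.0363  0.0173] ya 80.38 tilt [-0.0011  0.0001] F [ 0.3 -0.6 -2.7] w 0.100
rel [-0.   -0.06  0.08] [-0.0017 -0.0004  0.0012] rows>= 0.1
```

Request:
{"method": "step_arm", "body": {"moves": [[0, 0, 0, -0.0008, -0.0005, 0, 255], [0, 0, 0, -0.0008, -0.0005, 0.002, 255], [0, 0, 0, -0.0008, -0.0005, 0.0025, 255], [0, 0, 0, -0.0008, -0.0005, 0.0025, 255], [0, 0, 0, -0.0008, -0.0005, 0.0025, 255]]}}

```text
clock: 31.53
tcp_pos: [0.6168, -0.0371, 0.0161]
eef_rot: [0.264, 3.13, 0.001]
ft_force: [-2.4, -0.7, 4.7]
gripper_width: 0.101
```

```bash
python3 - <<'E'
from meas import *
st()
E
```

```text
clk 31.53 tcp [ 0.6168 -0.0371  0.0161] ya 80.37 tilt [0.0002 0.0007] F [-2.4 -0.7  4.7] w 0.101
```

Good. Releasing, rising and checking from above.

Request:
{"method": "step_arm", "body": {"moves": [[0, 0, 0, 0, 0, 0, 150], [0, 0, 0, 0, 0, 0, 150], [0, 0, 0, 0, 0, 0, 150], [0, 0, 0, 0, 0, -0.04, 150], [0, 0, 0, 0.01, 0, -0.08, 150], [0, 0, 0, 0.02, 0, -0.12, 150], [0, 0, 0, 0.03, 0, -0.16, 150], [0, 0, 0, 0.03, 0, -0.2, 150], [0, 0, 0, 0.03, 0, -0.2, 150], [0, 0, 0, 0.03, 0, -0.2, 150]]}}

```text
clock: 32.37
tcp_pos: [0.5886, -0.0321, 0.218]
eef_rot: [0.263, 3.125, 0.003]
ft_force: [-0.4, 0.1, -0.3]
gripper_width: 0.413
```

```bash
python3 - <<'E'
from onboard import *
arm.read_camera("scene"); 
onb("m8","window_offcut",[.6204,-.005,-9.4],[("round_die",0,-.031,0)])
st(); rel([.60,-.243,.213],83.5)
E
```

```text
window_offcut [619.9  -5.5] yaw -9.08 resid 58.8
clk 32.42 tcp [ 0.5873 -0.0318  0.2159] ya 80.39 tilt [0.0017 0.0008] F [-0.6 -0.5 -1.7] w 0.415
round_die [  0.6151  -0.0363 -13.4848] contrast 57.6 in board frame (array([  0.1, -31.2]), np.float64(-4.4))
clk 32.47 tcp [ 0.5866 -0.0316  0.2146] ya 80.39 tilt [-0.001   0.0004] F [-0.5  0.2 -0.3] w 0.414
rel [ 0.02 -0.06 -3.11] [-0.0485 -0.2061  0.0015] rows>= 5.1
```

Round is now at (0.1, −31.2), aim (0, −31). Next, the big offcut.

Request:
{"method": "step_arm", "body": {"moves": [[0, 0, -1, -0.01, -0.041, 0, 150], [0, 0, -2, -0.02, -0.082, 0, 150], [0, 0, -3, -0.03, -0.123, 0, 150], [0, 0, -3.1, -0.04, -0.164, 0, 150], [0, 0, -3.1, -0.0485, -0.206, 0, 150], [0, 0, -3.1, -0.0485, -0.206, 0, 150], [0, 0, -3.1, -0.0485, -0.206, 0, 150], [0, 0, -3.1, -0.0485, -0.206, 0, 150], [0, 0, -3.1, -0.0485, -0.206, 0, 150]]}}

```text
clock: 33.22
tcp_pos: [0.6005, -0.2409, 0.2137]
eef_rot: [-0.175, -3.134, -0.003]
ft_force: [-0.0, 1.0, 0.3]
gripper_width: 0.412
```

```bash
python3 - <<'E'
from onboard import *
onb("m9","big_offcut",[.597,-.242,-6.5],[("panel_die",-.038,0,0),("flap_die",.0465,0,0)])
rel([.55,-.44,.25],83.5)
E
```

```text
big_offcut [ 597.2 -242.2] yaw -6.50 resid 10.0
clk 33.22 tcp [ 0.6005 -0.2409  0.2137] ya 83.61 tilt [-0.0023  0.002 ] F [-0.   1.   0.3] w 0.412
panel_die [ 0.5596 -0.2384 -6.3849] contrast 57.7 in board frame (array([-37.8,  -0.5]), np.float64(0.12))
flap_die [ 0.6433 -0.2475 -6.4923] contrast 45.3 in board frame (array([46.4,  0. ]), np.float64(0.01))
rel [ 0.09 -0.1   0.16] [ 0.0285 -0.2037 -0.0362] rows>= 5.0
```

View pics/m9.png

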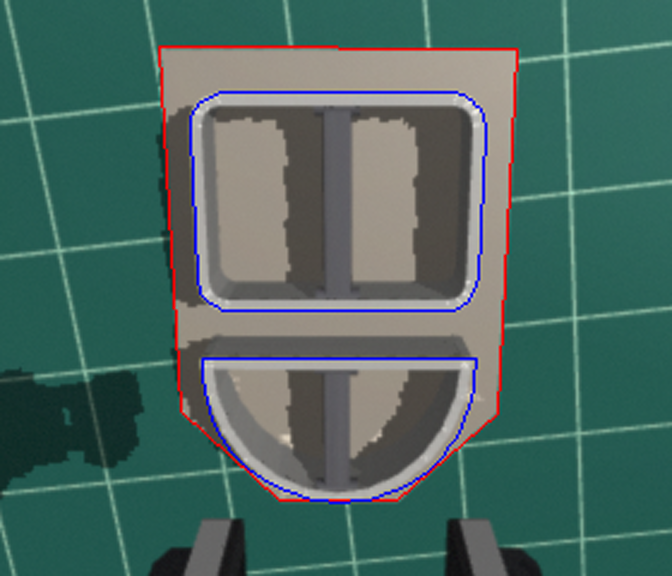

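```bash
python3 - <<'E'
from meas import *
t=arm.read_camera("top"); a=cv2.imread("pics/top0.png")
cv2.imwrite("pics/tf.png",np.vstack([cv2.resize(x[85:235,140:450],None,fx=1.8,fy=1.8) for x in (a,t[:,:,::-1])]))
st()
E
```

```text
clk 33.32 tcp [ 0.6009 -0.2407  0.2145] ya 83.67 tilt [-0.0011  0.0015] F [-0.5  0.4  0.5] w 0.409
```

View pics/tf.png

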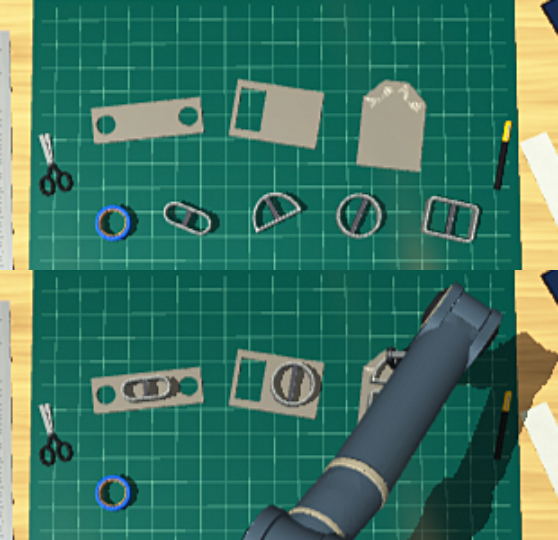

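The scissors (50,435), tape (115,492) and pen (503,425) are where they were in the first picture. The gripper is clear and open, so I'm handing in.

```bash
python3 -c "
from plant import arm
print(arm.sign_off())"
```

```text
the job is handed in; nothing more can be done
None
```

All four dies lie flat on their offcuts, placed in the order asked: panel, flap, tab, round. I handed in at about 33 s with the gripper open and clear of everything.

After the first placement, both cameras put the panel, flap and round dies 1 to 2 mm off towards +y. I gripped those three again and shifted them; the tab die needed no correction.

| Die | Last wrist-camera reading, in the board's frame | Aim |
|---|---|---|
| Panel | (−37.8, −0.5) mm, 0.1° off square | (−38, 0) mm |
| Flap, straight edge to the panel die | (46.4, 0.0) mm, 0.0° off square | (46.5, 0) mm |
| Tab | (−0.7, 0.1) mm, 0.4° off square | (0, 0) mm |
| Round | (0.1, −31.2) mm | (0, −31) mm |

- **Tab die disagreement:** the top camera, which is coarser, read it at (−0.4, +0.8) mm and 0.8° off square.
- **No second check on the corrections:** the arm covered the big offcut in the last top picture. I did not measure the round die again from above either, so the corrected positions rest on the wrist camera alone.
- **Absolute positions:** the top and wrist cameras differ by about 4 to 5 mm in x for the same things. Die-to-board positions from the two agree within about 1 mm.
- **Left alone:** the tape, scissors and pen show no movement between the first and last top pictures. The look-alikes were never touched.

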